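Press the stuck pin out of a hinge bracket

ROBOT

A 7-joint arm with a two-finger parallel gripper is mounted at the origin on the work surface. World frame = base frame: x ahead of the robot, y to its left, z up, the work surface at z = 0. Lengths are in mm, angles in rad, forces in N, time in s.
With the tool pointing down it reaches from about 425 to 925 mm from the base axis. Payload 6.8 kg.
Tool frame: the origin (TCP) lies between the finger pads; the fingertips stand 22 mm ahead of it and the grasp point (between the pads) lies 3 mm ahead of it (ctrl.tips_ahead is the z of the fingertips in the tool frame, in mm); z points along the fingers, y is the direction in which the jaws open and shut (so a half turn about z gives the same grasp; the last joint's range is limited). The gripper opens to 88 mm and grips with 3 to 60 N. Pads are 20 mm wide; open, the fingers measure 115 mm over their backs; the gripper's body (75 mm by 178 mm) begins 61 mm behind the grasp point.
Start: joints at [-1.422, 0.477, 0.022, 1.555, -0.011, 1.109, -0.083], TCP at [171.436, 652.883, 244.664] pointing down, gripper open.
Joint ranges: [-2.96, 2.96], [-0.34, 2.1], [-1.41, 1.46], [0.24, 2.44], [-1.37, 4.51], [0.17, 1.92], [-2.96, 2.96]. Speed limits (rad/s): [2.39, 2.39, 3.14, 3.14, 3.14, 3.14, 3.14].

INTERFACE

Orientations are given as [roll, pitch, yaw] about the fixed x, y, z axes, in that order (R = Rz(yaw) Ry(pitch) Rx(roll)).
In Python, from workcell import ctrl gives the robot as it stands. The module is installed in compiled form; this text tells all that it offers.
- The arm moves only by the shell command python3 -m inch 'ROWS' [FORCE]. ROWS is a JSON object of lists of equal length, an entry for each row: "grip": the finger opening in cm, from 0 to 8.78; "translation": the shift along the tool's x, y, z in cm, a list of three; "roll": the turn about the tool's z in rad. In form: {"grip": [grip, ...], "translation": [[tx, ty, tz], ...], "roll": [roll, ...]}. A call has 1 to 20 rows; each row shifts and turns the commanded pose from where the row before left it, along the tool's axes as they then stand; what a row does not reach is not made up. A row lasts 1/12 s, in which the tool goes at most 41.7 mm and 7.16 degrees, less where a joint would pass 70% of its speed; a pose out of reach is approached as far as the arm can. A call is refused whole if a number of a shift passes 4.17 or a number of a turn 0.125, either way. A call with a gripper value outside its range is refused whole. The fingers move at their own pace and stop on an object; FORCE is the grip in N (left out, the last holds). Time passes only in rows, so rows that do not move let the fingers close. It gives the time, the measured TCP pose, the force and the opening at its end, in the units of the state.
- ctrl.get_state(): the state, without advancing time (a new reading comes with each control period).
- ctrl.camera(name): name is "scene" or "top"; returns a dict with "image" (480x640x3 uint8, red, green, blue), "intrinsics" (3x3 intrinsics, pixels), "origin" and "orientation" of the camera in the world. Camera axes: x right, y up, looking along -z (the intrinsics and any distortion apply to the point x, -y, -z); pixel columns grow to the right and rows downward; lengths in mm; the calibration is good to about 2 mm. A picture is of the moment at which its call begins. There is no depth.
- ctrl.finish_job(): hands the job in, once; it reports no verdict.
The state is a dict: "time_s": time; "q": joint angles; "joint_vel": joint speeds; "joint_torque": joint torques, N m; "eef_pos": TCP position; "ee_rot": TCP orientation; "wrist_force": force on the tool from outside, world axes, zero at the start; "moment": the same for the moment, N m; "opening": finger opening in mm.
Only numpy, scipy, OpenCV 4.12 (cv2) and the standard library are available. Lean on these libraries where they do the work, as an engineer would, in place of code of your own. Each camera call takes 0.05 s, during which the arm holds its last target.

TASK

Turn the white-and-blue hinge bracket so that its foot fits the one-way pocket of the press-out jig, set it fully down in there and let go. Then take the red drift punch from its stand, push the stuck brass pin with it down through the slanted barrel until the pin drops into the jig's catch tray, and put the punch back upright in its stand. Leave the bracket seated in the pocket, and do not disturb the phone, the green bowl or the plaster cast.

Things in the scene. Friction and masses are not known exactly. Their poses are not given: they have to be found in the camera images.
- jig: Press-out jig, fixed to the bench. (All lengths here in mm.) Origin on the bench under the pocket's centre, z up; its +x axis points away from the robot within about 20 degrees. Grey pedestal 35 high (x -42 to 40, y -30 to 30), with the pocket on top and the catch tray on its +x side. Pedestal and front pocket wall are open at |y| < 11, x > 22, where the pin comes out.
- pocket (a point): Centre of the pocket's level floor, 35 above the bench, axes as the jig's. The floor is 68 (x) by 48 (y); black walls around it are 6 thick and 12 high. The bracket fits only with its own x and y axes along the jig's, and then has 2 of play on every side.
- key (a point): Centre of the top of the yellow key block, as high as the pocket walls, which fills the pocket's corner x -34 to -12, y 8 to 24 (from the pocket's centre).
- tray (a point): Centre of the catch tray's floor, bare aluminium, 3 above the bench. Inside, the tray is 94 (x) by 72 (y); its walls end 22 above the bench.
- bracket: Loose hinge bracket, 0.34 to 0.59 kg, upright at the start. Origin at the centre of its flat underside, z up. White foot 64 (x) by 44 (y) by 14 high; its corner x -32 to -10, y 6 to 22 is cut away for the key, and a slot |y| < 10 runs in from its +x end to x = 14. On the foot stand the slanted blue barrel and a low rib.
- barrel (a point): Middle of the bracket's blue square barrel, at (12.8, 0, 40.8) in its frame. The barrel is 29 wide (flat faces at y = -14.5 and 14.5, good to grip from above), 27 across the other way, 46 long, and leans 35 degrees from vertical, top end to -x; highest point 68 above the underside. A square bore 13 wide runs right through it.
- bore_entry (a point): Centre of the bore's mouth at the barrel's upper end: (-0.4, 0, 59.7) in the bracket's frame. The punch goes in here, along the line to bore_exit (bracket direction (0.574, 0, -0.819)).
- bore_exit (a point): Centre of the bore's mouth at the barrel's lower end: (26, 0, 22) in the bracket's frame.
- pin_home (a point): Where the pin's centre is while it is stuck, fixed in the bracket: 21 below bore_entry along the bore.
- pin: Loose brass pin, diameter 12, 36 long, 32 g; origin at its centre, z along it. A sprung shoe jams it in the bore, its upper end 3 below the mouth; about 7 to 16 N moves it. With the punch tip about 16 below the mouth or deeper it leaves the shoe and slides out below into the tray by its own weight; pushing on to 35 does no harm and makes sure.
- stand: Grey block 52 x 52 x 52, fixed, origin at the centre of its underside; a round hole of diameter 13, 50 deep, in the middle of its top.
- punch: Drift punch, 0.13 kg, straight, 105 long. Origin at the tip's face, z along it towards the grip. Steel shaft of diameter 6.5 for the first 45, then a round red grip of diameter 18, 60 long. It stands upright in the stand, the shoulder of its grip resting on the stand's top and the shaft hanging in the hole, origin 7 above the bench. It takes a push best when held by the red grip with the shaft in line with the fingers.
- punch_tip (a point): Centre of the punch's tip face (the punch's origin).
- punch_grip (a point): Middle of the punch's red grip, 75 from the tip.
- phone: Black phone, 72 x 148 x 9, lying on the bench; bystander. Origin at the centre of its underside.
- bowl: Green mixing bowl, 100 across, 50 high; bystander. Origin under its centre.
- cast: Plaster cast with teeth, 60 x 50 x 36; bystander. Origin under its centre.

How it is judged (in metres and radians):
On the way, in this order (a step that is already met when the one before it is completed fails the run):
1. the bracket is fully seated in the pocket and let go, the pin still stuck in it (horizontal distance between bracket and pocket below 0.006 m and z of bracket in the frame of jig between 0.032 and 0.038 m and angle between bracket's own z axis and vertical below 0.06 rad and angle between the x axis of bracket and the x axis of jig, either way round below 0.15 rad and contact force between the fingers and bracket below 0.2 N and distance between pin and pin_home below 0.006 m), for 0.2 s.
2. the punch pushes on the pin, in the seated bracket (horizontal distance between bracket and pocket below 0.006 m and z of bracket in the frame of jig between 0.032 and 0.038 m and angle between bracket's own z axis and vertical below 0.06 rad and angle between the x axis of bracket and the x axis of jig, either way round below 0.15 rad and contact force between punch and pin above 2 N and distance between punch_tip and bore_entry below 0.02 m), for 0.05 s.
3. the pin has dropped into the catch tray (x of pin in the frame of jig between 0.022 and 0.118 m and y of pin in the frame of jig between -0.038 and 0.038 m and z of pin in the frame of jig between 0 and 0.032 m), for 0.2 s.
At the end, for the whole second after the job is handed in: Pin at rest in the catch tray, its centre under 32 mm above the bench. Bracket seated: on the pocket floor within 3 mm, within 6 mm of its centre, level within 0.06 rad. Punch in its stand: shoulder down within 4 mm, on axis within 6 mm, upright within 0.12 rad. All released (all of step 3 and horizontal distance between bracket and pocket below 0.006 m and z of bracket in the frame of jig between 0.032 and 0.038 m and angle between bracket's own z axis and vertical below 0.06 rad and angle between the x axis of bracket and the x axis of jig, either way round below 0.15 rad and linear speed of each of pin, punch below 0.03 m/s and contact force between the fingers and bracket below 0.2 N and contact force between the fingers and punch below 0.2 N and contact force between the fingers and pin below 0.2 N and horizontal distance between punch and stand below 0.006 m and z of punch in the frame of stand below 0.011 m and angle between punch's own z axis and vertical below 0.12 rad); the robot touches nothing.
It fails at once if the phone is moved by more than 30 mm (distance of phone from where it was at the start of the episode above 0.03 m).
It fails at once if the bowl is moved by more than 30 mm (distance of bowl from where it was at the start of the episode above 0.03 m).
It fails at once if the cast is moved by more than 30 mm (distance of cast from where it was at the start of the episode above 0.03 m).
It also fails if it takes over 64 s, if anything falls off the work surface, if the arm or the gripper's body presses on something with over 40 N, if the wrist force passes 120 N, or if a joint passes its speed limit or range.

## Working session

There is one attempt and no reset: what is moved stays moved. The work goes in short steps, Python scripts to look and compute and a shell command to move; the robot and the scene stay as the last step left them, time stands still between calls to the robot, and variables do not carry over. Pictures are saved under pics/ and viewed, and the job is handed in when it is done.

```bash
mkdir -p pics; ls
cat > h.py <<'E'
import numpy as np, cv2
from workcell import ctrl
from scipy.spatial.transform import Rotation as R
def snap(name,fn):
    c=ctrl.camera(name); cv2.imwrite('pics/'+fn+'.png',c['image'][:,:,::-1]); 
    import pickle; pickle.dump(c,open('pics/'+fn+'.pkl','wb')); return c
def cam(c):
    o=np.array(c['orientation'],float)
    Rm=o if o.shape==(3,3) else R.from_euler('xyz',o).as_matrix()
    return np.array(c['intrinsics']),np.array(c['origin'],float),Rm
def ray(c,u,v):
    K,o,Rm=cam(c); p=np.linalg.inv(K)@[u,v,1]; return o,Rm@np.array([p[0],-p[1],-p[2]])
def onz(c,u,v,z):
    o,d=ray(c,u,v); return o+d*(z-o[2])/d[2]
def proj(c,P):
    K,o,Rm=cam(c); p=(np.atleast_2d(P)-o)@Rm; p=p*[1,-1,-1]; q=p@K.T; return q[:,:2]/q[:,2:]
E
python3 - <<'E'
from h import *
for n in('scene','top'):
    c=snap(n,n+'0'); print({k:(v if k!='image' else v.shape) for k,v in c.items()})
print(ctrl.get_state(), ctrl.tips_ahead)
E
```

```text
pics
{'image': (480, 640, 3), 'intrinsics': array([[485.30087149,   0.        , 323.95753598],
       [  0.        , 485.30087149, 237.08156599],
       [  0.        ,   0.        ,   1.        ]]), 'origin': array([822.37543336, 482.47893971, 767.80724741]), 'orientation': array([ 0.66196903, -0.00973364,  2.61243503])}
{'image': (480, 640, 3), 'intrinsics': array([[534.13136338,   0.        , 319.21545716],
       [  0.        , 534.13136338, 238.13412207],
       [  0.        ,   0.        ,   1.        ]]), 'origin': array([ 421.45153073,   -3.19581894, 1113.5625292 ]), 'orientation': array([ 0.12908263,  0.01941175, -1.56719886])}
{'time_s': 0.1, 'q': array([-1.42206501,  0.47772723,  0.02233407,  1.55632696, -0.01147159,
        1.10928736, -0.08310504]), 'joint_vel': array([ 2.16433243e-05, -2.13310735e-03, -3.11094903e-04, -2.99121315e-03,
       -1.23193283e-03,  1.86788420e-04, -4.99484732e-04]), 'joint_torque': array([ 3.98796765e-03, -5.84083843e+01,  1.53986380e+00, -2.73312914e+01,
       -5.43026347e-02,  1.31674879e-02,  5.17512638e-05]), 'eef_pos': array([171.34589431, 652.37743238, 243.78300766]), 'ee_rot': array([-3.13997789e+00,  1.39091380e-04,  2.88479700e+00]), 'wrist_force': array([-0.36577143, -0.66996828, -0.35625027]), 'moment': array([ 0.02694014,  0.01278042, -0.03228419]), 'opening': 87.97470258565306} 22.0
```

View pics/scene0.png

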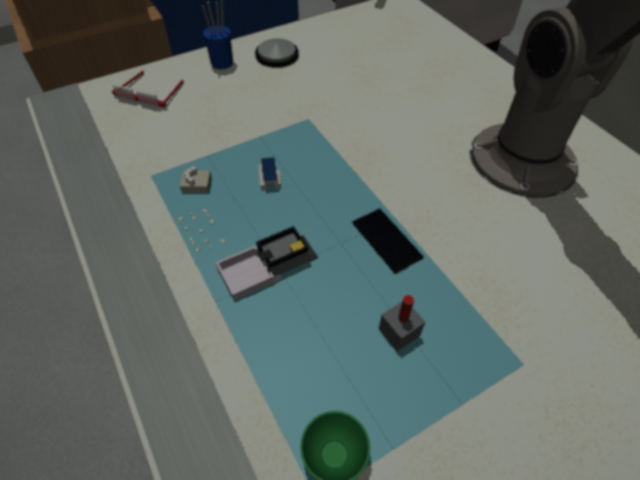

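View pics/top0.png

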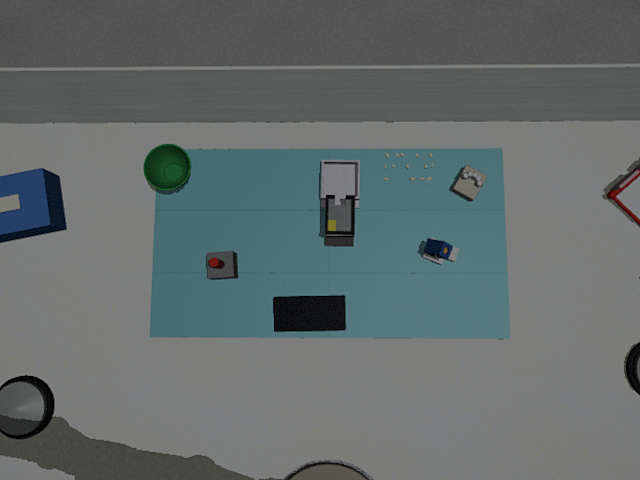

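Run:
```python
from h import *
a=cv2.imread('pics/top0.png'); b=cv2.imread('pics/scene0.png')
f=lambda im,x,y,w,h,s:cv2.resize(np.clip(im[y:y+h,x:x+w].astype(float)*1.6,0,255).astype(np.uint8),(w*s,h*s),interpolation=cv2.INTER_CUBIC)
A=f(a,405,225,66,50,6);B=f(a,310,155,66,100,6);C=f(a,195,240,66,50,6)
cv2.imwrite('pics/z1.png',np.hstack([np.vstack([A,C]),B]))
A=f(b,240,140,66,60,6);B=f(b,205,210,120,96,3);B=cv2.resize(B,(480,360));C=f(b,370,285,66,70,6)
cv2.imwrite('pics/z2.png',np.hstack([A[:360],B[:360]*1])[:,:800]); cv2.imwrite('pics/z3.png',C)
```

```text
(no output)
```

View pics/z1.png

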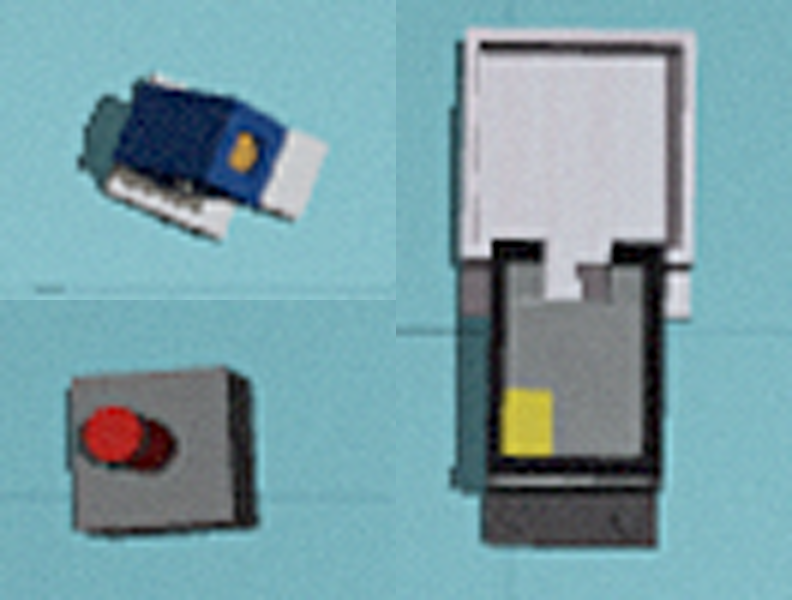

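View pics/z2.png

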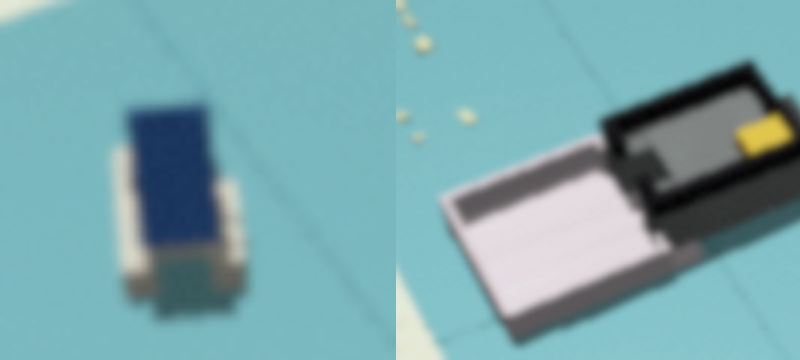

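View pics/z3.png

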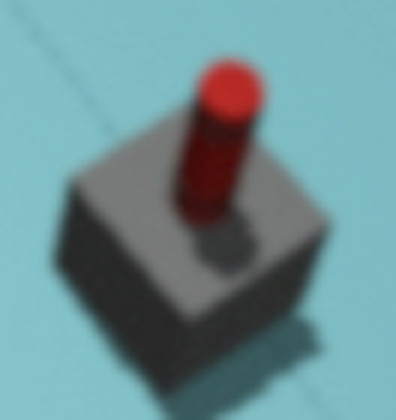

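```bash
cat > fit.py <<'E'
from h import *
from scipy.optimize import minimize
import pickle
I=np.eye(3)
def B(x0,x1,y0,y1,z0,z1,T=None,grp=None): 
    return dict(k='b',c=np.array([(x0+x1)/2,(y0+y1)/2,(z0+z1)/2]),h=np.array([x1-x0,y1-y0,z1-z0])/2,R=I if T is None else T,g=grp)
def Cy(x,y,z0,z1,r,Rm=I,g=None): return dict(k='c',c=np.array([x,y,(z0+z1)/2]),r=r,hz=(z1-z0)/2,R=Rm,g=g)
JIG=[B(-42,22,-30,30,0,35,grp='ped'),B(22,40,-30,-11,0,35,grp='ped'),B(22,40,11,30,0,35,grp='ped'),
 B(-40,-34,-30,30,35,47,grp='w'),B(-40,40,24,30,35,47,grp='w'),B(-40,40,-30,-24,35,47,grp='w'),B(34,40,11,30,35,47,grp='w'),B(34,40,-30,-11,35,47,grp='w'),
 B(-34,-12,8,24,35,47,grp='key')]
# tray
JIG+=[B(23,117,-36,36,0,3,grp='tf'),B(117,121,-40,40,0,22,grp='tw'),B(40,121,36,40,0,22,grp='tw'),B(40,121,-40,-36,0,22,grp='tw')]
a=np.radians(35)
RB=np.array([[np.cos(a),0,-np.sin(a)],[0,1,0],[np.sin(a),0,np.cos(a)]]) # columns: local axes; z local=(-sin,0,cos)
bar=dict(k='b',c=np.array([12.8,0,40.8]),h=np.array([13.5,14.5,23]),R=RB,g='bar')
BRK=[B(-10,14,-22,22,0,14,grp='f'),B(-32,-10,-22,6,0,14,grp='f'),B(14,32,10,22,0,14,grp='f'),B(14,32,-22,-10,0,14,grp='f'),bar]
STD=[B(-26,26,-26,26,0,52,grp='s'),Cy(0,0,52,112,9,g='p')]
def render(c,parts,P,Rw,roi,ss=3):
    x0,y0,x1,y1=roi; us=(np.arange((x1-x0)*ss)+.5)/ss+x0-.5; vs=(np.arange((y1-y0)*ss)+.5)/ss+y0-.5
    U,V=np.meshgrid(us,vs); K,o,Rm=cam(c)
    d=np.stack([(U-K[0,2])/K[0,0],-(V-K[1,2])/K[1,1],-np.ones_like(U)],-1).reshape(-1,3)@Rm.T
    best=np.full(len(d),np.inf); lab=np.zeros(len(d),int); names={'bg':0}
    for p in parts:
        Rp=Rw@p['R']; ol=(o-(P+Rw@p['c']))@Rp; dl=d@Rp; dl=np.where(abs(dl)<1e-12,1e-12,dl)
        if p['k']=='b':
            t1=(-p['h']-ol)/dl; t2=(p['h']-ol)/dl; tn=np.minimum(t1,t2); tf=np.maximum(t1,t2)
            ax=tn.argmax(1); t=tn.max(1); hit=(t<tf.min(1))&(t>0)
            face=ax*2+(dl[np.arange(len(d)),ax]>0)
        else:
            A=dl[:,0]**2+dl[:,1]**2; Bq=ol[0]*dl[:,0]+ol[1]*dl[:,1]; C=ol[0]**2+ol[1]**2-p['r']**2
            D=Bq*Bq-A*C; s=np.sqrt(np.maximum(D,0)); ta=(-Bq-s)/A; tb=(-Bq+s)/A
            z1=(-p['hz']-ol[2])/dl[:,2]; z2=(p['hz']-ol[2])/dl[:,2]; zn=np.minimum(z1,z2); zf=np.maximum(z1,z2)
            t=np.maximum(ta,zn); hit=(D>0)&(t<np.minimum(tb,zf)); face=np.where(zn>ta,4,0)
        u=hit&(t<best); best[u]=t[u]
        for f in range(6):
            m=u&(face==f)
            if m.any(): lab[m]=names.setdefault((p['g'],f),len(names))
    n=len(names); L=lab.reshape((y1-y0),ss,(x1-x0),ss)
    W=np.stack([(L==i).mean((1,3)) for i in range(n)],-1)
    return W,names
def resid(c,parts,P,Rw,roi,full=False):
    x0,y0,x1,y1=roi; W,n=render(c,parts,P,Rw,roi); im=c['image'][y0:y1,x0:x1].astype(float)
    A=W.reshape(-1,W.shape[-1]); Y=im.reshape(-1,3)
    keep=A.sum(0)>2; w=np.ones(len(A))
    for _ in range(3):
        C=np.linalg.lstsq(A*w[:,None],Y*w[:,None],rcond=1e-3)[0]; r=np.linalg.norm(Y-A@C,axis=1); w=1/np.sqrt(1+(r/20)**2)
    if full: return r,(A@C).reshape(im.shape)
    return np.sum(400*np.log1p((r/20)**2))
def yawR(y): return R.from_euler('z',y).as_matrix()
def autoroi(c,parts,P,Rw,m=6):
    pts=[]
    for p in parts:
        h=p.get('h',np.array([p.get('r',0)]*2+[p.get('hz',0)]))
        for s in np.ndindex(2,2,2): pts.append(P+Rw@(p['c']+p['R']@((np.array(s)*2-1)*h)))
    q=proj(c,pts); a=np.floor(q.min(0)-m).astype(int); b=np.ceil(q.max(0)+m).astype(int)
    return max(a[0],0),max(a[1],0),min(b[0],640),min(b[1],480)
def fit(cs,parts,x0,z=0,roi_parts=None,step=(6,6,.08)):
    rois=[autoroi(c,roi_parts or parts,np.array([x0[0],x0[1],z]),yawR(x0[2])) for c in cs]
    f=lambda x:sum(resid(c,parts,np.array([x[0],x[1],z]),yawR(x[2]),r) for c,r in zip(cs,rois))
    S=np.array([x0]+[np.array(x0)+np.eye(3)[i]*step[i] for i in range(3)])
    r=minimize(f,x0,method='Nelder-Mead',options=dict(initial_simplex=S,xatol=.02,fatol=1,maxiter=150))
    return r.x,r.fun
def overlay(c,parts,x,z,fn,s=6):
    P=np.array([x[0],x[1],z]);Rw=yawR(x[2]);roi=autoroi(c,parts,P,Rw);_,im=resid(c,parts,P,Rw,roi,True)
    a=c['image'][roi[1]:roi[3],roi[0]:roi[2]]; o=np.hstack([a,np.clip(im,0,255).astype(np.uint8)])[:,:,::-1]
    o=np.clip(o*1.6,0,255).astype(np.uint8)
    s=min(s,800//o.shape[1],600//o.shape[0]); cv2.imwrite(fn,cv2.resize(o,None,fx=s,fy=s,interpolation=cv2.INTER_NEAREST))
def load(n): return pickle.load(open('pics/'+n+'.pkl','rb'))
E
cat > run1.py <<'E'
from fit import *
t,s=load('top0'),load('scene0')
guess={'jig':(JIG,onz(t,340,217,47)[:2],0.0),'brk':(BRK,onz(t,438,250,30)[:2],1.18),'std':(STD,onz(t,220,264,52)[:2],0.0)}
out={}
for k,(p,xy,y) in guess.items():
    x0=np.array([*xy,y]); print(k,x0)
    for nm,cs in(('both',[t,s]),('top',[t]),('scene',[s])):
        x,f=fit(cs,p,x0); print(nm,x.round(3),round(f))
        if nm=='both': x0=x; out[k]=x
    overlay(t,p,x0,0,f'pics/o_{k}_t.png'); overlay(s,p,x0,0,f'pics/o_{k}_s.png')
pickle.dump(out,open('pose.pkl','wb'))
E
time python3 run1.py
```

```text
jig [603.00044567 -23.88721138   0.        ]
both [ 6.08877e+02 -2.24840e+01 -1.30000e-02] 2394378
top [ 6.08782e+02 -2.25600e+01 -2.70000e-02] 1021810
scene [ 6.0954e+02 -2.2849e+01 -2.0000e-03] 1282754
brk [ 538.00697215 -223.07957313    1.18      ]
both [ 534.682 -231.737    1.183] 524170
top [ 534.657 -231.604    1.18 ] 267559
scene [ 535.    -232.298    1.21 ] 247935
std [506.83926711 216.11209919   0.        ]
both [5.06746e+02 2.16924e+02 6.50000e-02] 743452
top [5.06389e+02 2.16954e+02 5.90000e-02] 132674
scene [5.07525e+02 2.16972e+02 6.60000e-02] 592054
real	2m6.102s
user	4m46.354s
sys	0m8.128s
```

Run:
```python
import cv2,numpy as np
for t in 'ts':
    ims=[cv2.imread(f'pics/o_{k}_{t}.png') for k in('jig','brk','std')]
    ims=[cv2.resize(i,None,fx=min(400/i.shape[1],300/i.shape[0]),fy=min(400/i.shape[1],300/i.shape[0])) for i in ims]
    C=np.zeros((600,800,3),np.uint8)
    for i,im in enumerate(ims): y,x=(i//2)*300,(i%2)*400; C[y:y+im.shape[0],x:x+im.shape[1]]=im[:300,:400]
    cv2.imwrite(f'pics/oo_{t}.png',C)
```

```text
(no output)
```

View pics/oo_t.png

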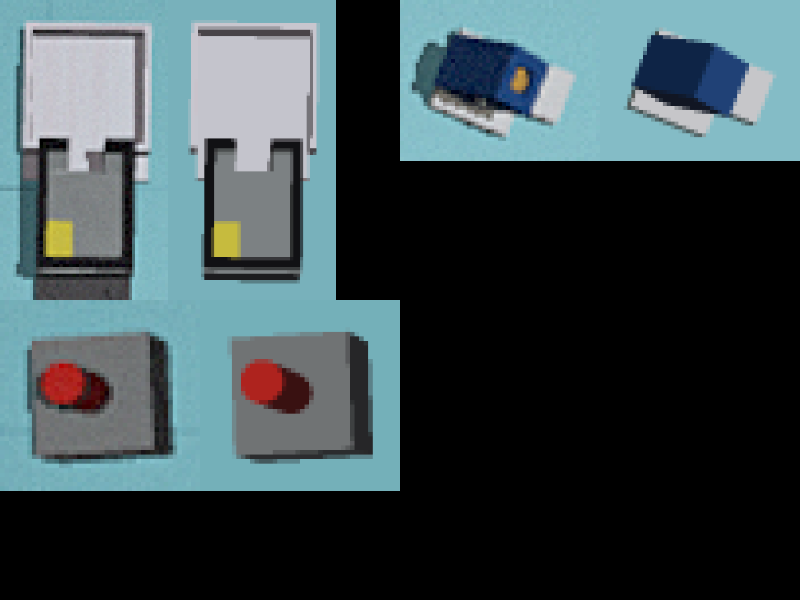

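View pics/oo_s.png

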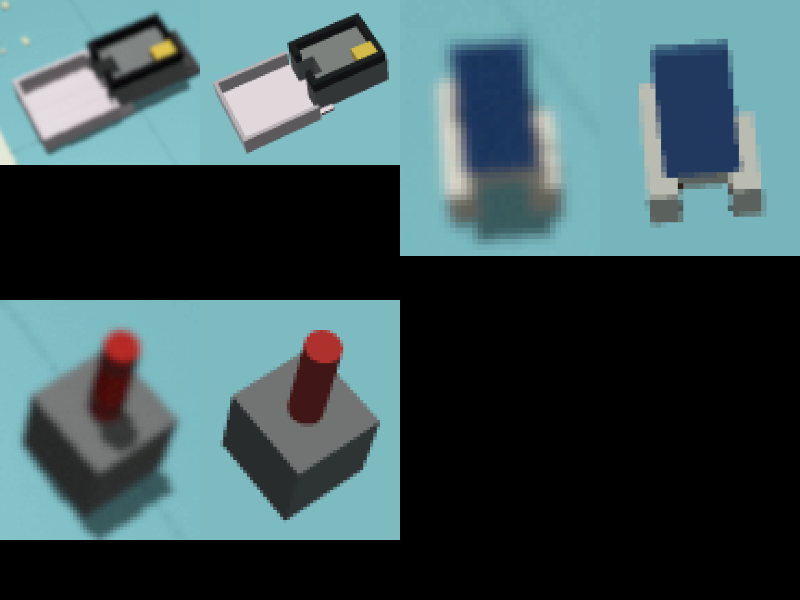

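```bash
cat > run2.py <<'E'
from fit import *
t,s=load('top0'),load('scene0')
pose=pickle.load(open('pose.pkl','rb'))
pk=[B(-38,40,-26,26,35,47)]
x0=pose['jig']
for nm,cs in(('top',[t]),('scene',[s]),('both',[t,s])):
    x,f=fit(cs,JIG,x0,roi_parts=pk,step=(3,3,.04)); print(nm,x.round(3),round(f))
pose['jig']=x; pickle.dump(pose,open('pose.pkl','wb'))
E
python3 run2.py
cat >> h.py <<'E'
def st():
    s=ctrl.get_state(); return s
def go(P,yaw=None):
    """tool-frame shift (cm) from present to grasp... TCP target P, and roll needed"""
    s=ctrl.get_state(); p=np.array(s['eef_pos']); Rm=R.from_euler('xyz',s['ee_rot']).as_matrix()
    y=np.arctan2(Rm[1,0],Rm[0,0])
    print('t',round(s['time_s'],2),'tcp',p.round(1),'rpy',np.round(s['ee_rot'],3),'q',np.round(s['q'],2),'F',np.round(s['wrist_force'],1),'open',round(s['opening'],1))
    if yaw is not None:
        d=(y-yaw+np.pi)%(2*np.pi)-np.pi; print('roll',round(d,3))
        Rn=R.from_euler('xyz',[np.pi,0,yaw]).as_matrix(); print('shift cm after roll',((np.array(P)-p)@Rn/10).round(2))
    print('shift cm now',((np.array(P)-p)@Rm/10).round(2))
E
```

```text
top [ 6.0901e+02 -2.3078e+01 -6.0000e-03] 533482
scene [ 6.09134e+02 -2.31470e+01 -1.40000e-02] 592819
both [ 6.08987e+02 -2.31280e+01 -8.00000e-03] 1128503
```

Run:
```python
from h import *
go([500,300,244]); go([500,300,244],1.183)
```

```text
t 0.1 tcp [171.3 652.4 243.8] rpy [-3.14   0.     2.885] q [-1.42  0.48  0.02  1.56 -0.01  1.11 -0.08] F [-0.4 -0.7 -0.4] open 88.0
shift cm now [-4.074e+01 -2.574e+01  3.000e-02]
t 0.1 tcp [171.3 652.4 243.8] rpy [-3.14   0.     2.885] q [-1.42  0.48  0.02  1.56 -0.01  1.11 -0.08] F [-0.4 -0.7 -0.4] open 88.0
roll 1.702
shift cm after roll [-2.019e+01  4.375e+01 -2.000e-02]
shift cm now [-4.074e+01 -2.574e+01  3.000e-02]
```

```bash
python3 -m inch '{"grip":[8,8,8,8,8,8,8,8,8,8,8,8,8,8],"translation":[[-2.91,-1.84,0],[-2.91,-1.84,0],[-2.91,-1.84,0],[-2.91,-1.84,0],[-2.91,-1.84,0],[-2.91,-1.84,0],[-2.91,-1.84,0],[-2.91,-1.84,0],[-2.91,-1.84,0],[-2.91,-1.84,0],[-2.91,-1.84,0],[-2.91,-1.84,0],[-2.91,-1.84,0],[-2.91,-1.84,0]],"roll":[0,0,0,0,0,0,0,0,0,0,0,0,0,0]}'
python3 - <<'E'
from h import *
# target: barrel at bracket height 45
x,y,w=534.7,-231.7,1.185
b=9.9
go([x+b*np.cos(w),y+b*np.sin(w),160],w)
E
```

```text
time_s: 1.27
eef_pos: [500.7, 298.7, 244.4]
ee_rot: [-3.141, -0.0, 2.885]
wrist_force: [-0.6, -0.0, -0.4]
opening: 79.8
t 1.27 tcp [500.7 298.7 244.4] rpy [-3.141 -0.     2.885] q [-0.79  0.33  0.18  1.79 -0.07  1.03  0.73] F [-0.6 -0.  -0.4] open 79.8
roll 1.7
shift cm after roll [-46.88  23.11   8.44]
shift cm now [-16.88 -49.46   8.45]
```

```bash
python3 -m inch '{"grip":[6,6,6,6,6,6,6,6,6,6,6,6,6,6],"translation":[[0,0,0],[0,0,0],[0,0,0],[0,0,0],[0,0,0],[0,0,0],[0,0,0],[0,0,0],[0,0,0],[0,0,0],[0,0,0],[0,0,0],[0,0,0],[0,0,0]],"roll":[0.1214,0.1214,0.1214,0.1214,0.1214,0.1214,0.1214,0.1214,0.1214,0.1214,0.1214,0.1214,0.1214,0.1214]}'
python3 -m inch '{"grip":[6,6,6,6,6,6,6,6,6,6,6,6,6,6,6,6],"translation":[[-2.93,1.44,0],[-2.93,1.44,0],[-2.93,1.44,0],[-2.93,1.44,0],[-2.93,1.44,0],[-2.93,1.44,0],[-2.93,1.44,0],[-2.93,1.44,0],[-2.93,1.44,0],[-2.93,1.44,0],[-2.93,1.44,0],[-2.93,1.44,0],[-2.93,1.44,0],[-2.93,1.44,0],[-2.93,1.44,0],[-2.93,1.44,0]],"roll":[0,0,0,0,0,0,0,0,0,0,0,0,0,0,0,0]}'
python3 - <<'E'
from h import *
x,y,w=534.7,-231.7,1.185
b=9.9
go([x+b*np.cos(w),y+b*np.sin(w),110],w)
E
```

```text
time_s: 2.43
eef_pos: [499.8, 300.1, 244.3]
ee_rot: [-3.141, 0.001, 1.179]
wrist_force: [1.0, 0.1, -0.2]
opening: 60.2
time_s: 3.77
eef_pos: [536.9, -222.1, 244.3]
ee_rot: [-3.141, -0.0, 1.186]
wrist_force: [0.5, -0.6, -0.2]
opening: 59.9
t 3.77 tcp [ 536.9 -222.1  244.3] rpy [-3.141 -0.     1.186] q [-0.25  0.38  0.7   1.82 -0.28  1.04  0.17] F [ 0.5 -0.6 -0.2] open 59.9
roll 0.001
shift cm after roll [ 0.02  0.16 13.43]
shift cm now [ 0.02  0.17 13.43]
```

```bash
python3 -m inch '{"grip":[6,6,6,6,6],"translation":[[0,0.16,2.7],[0,0,2.7],[0,0,2.7],[0,0,2.7],[0,0,2.7]],"roll":[0,0,0,0,0]}'
python3 - <<'E'
from h import *
f=lambda im,x,y,w,h,s:cv2.resize(np.clip(im[y:y+h,x:x+w,::-1].astype(float)*1.6,0,255).astype(np.uint8),(w*s,h*s),interpolation=cv2.INTER_CUBIC)
t=snap('top','t1');s=snap('scene','s1')
cv2.imwrite('pics/v1.png',np.hstack([f(t['image'],390,195,100,100,4),f(s['image'],210,90,100,100,4)]))
go([538.4,-222.5,48],1.185)
E
```

```text
time_s: 4.18
eef_pos: [538.4, -221.3, 108.1]
ee_rot: [-3.141, 0.0, 1.185]
wrist_force: [0.1, 0.9, 0.4]
opening: 59.8
t 4.28 tcp [ 535.8 -220.   105.7] rpy [-3.134e+00  1.000e-03  1.185e+00] q [-0.16  0.56  0.59  1.93 -0.43  0.79  0.28] F [-0.6  0.1 -0.8] open 59.9
roll 0.0
shift cm after roll [-0.14  0.34  5.77]
shift cm now [-0.13  0.39  5.77]
```

View pics/v1.png

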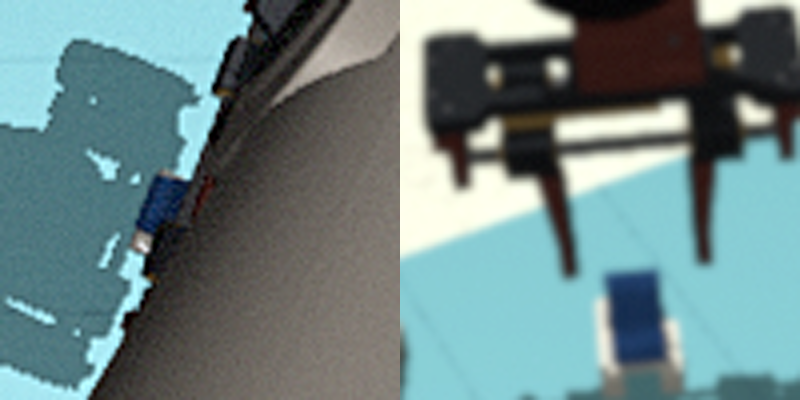

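```bash
python3 -m inch '{"grip":[6,6,6],"translation":[[0,0,0],[0,0,0],[0,0,0]],"roll":[0,0,0]}'
python3 - <<'E'
from h import *
go([538.4,-222.5,48],1.185)
E
```

```text
time_s: 4.53
eef_pos: [539.8, -221.9, 111.5]
ee_rot: [3.139, -0.0, 1.185]
wrist_force: [-0.8, 0.2, -0.3]
opening: 60.0
t 4.53 tcp [ 539.8 -221.9  111.5] rpy [ 3.139 -0.     1.185] q [-0.16  0.55  0.59  1.92 -0.43  0.79  0.28] F [-0.8  0.2 -0.3] open 60.0
roll 0.0
shift cm after roll [-0.11 -0.11  6.35]
shift cm now [-0.11 -0.12  6.35]
```

```bash
python3 -m inch '{"grip":[6,6,6,6,6,6,6,6,6,6],"translation":[[0,0,1],[0,0,1],[0,0,1],[0,0,1],[0,0,1],[0,0,0.5],[0,0,0.4],[0,0,0.2],[0,0,0],[0,0,0]],"roll":[0,0,0,0,0,0,0,0,0,0]}'
python3 - <<'E'
from h import *
go([538.4,-222.5,48],1.185)
s=snap('scene','s2')
f=lambda im,x,y,w,h,s:cv2.resize(np.clip(im[y:y+h,x:x+w,::-1].astype(float)*1.6,0,255).astype(np.uint8),(w*s,h*s),interpolation=cv2.INTER_CUBIC)
cv2.imwrite('pics/v2.png',f(s['image'],210,110,100,100,6))
go([538.4,-222.5,48],1.185)
E
```

```text
time_s: 5.37
eef_pos: [538.8, -221.6, 48.8]
ee_rot: [3.141, 0.0, 1.185]
wrist_force: [-0.7, 0.4, 0.2]
opening: 60.1
t 5.37 tcp [ 538.8 -221.6   48.8] rpy [3.141 0.    1.185] q [-0.11  0.64  0.52  1.95 -0.5   0.68  0.34] F [-0.7  0.4  0.2] open 60.1
roll 0.0
shift cm after roll [-0.1  -0.01  0.08]
shift cm now [-0.1  -0.01  0.08]
t 5.42 tcp [ 538.9 -221.5   49. ] rpy [ 3.141 -0.     1.185] q [-0.11  0.64  0.52  1.95 -0.5   0.68  0.34] F [ 0.9 -0.4  0.6] open 59.7
roll 0.0
shift cm after roll [-0.11 -0.01  0.1 ]
shift cm now [-0.11 -0.01  0.1 ]
```

View pics/v2.png

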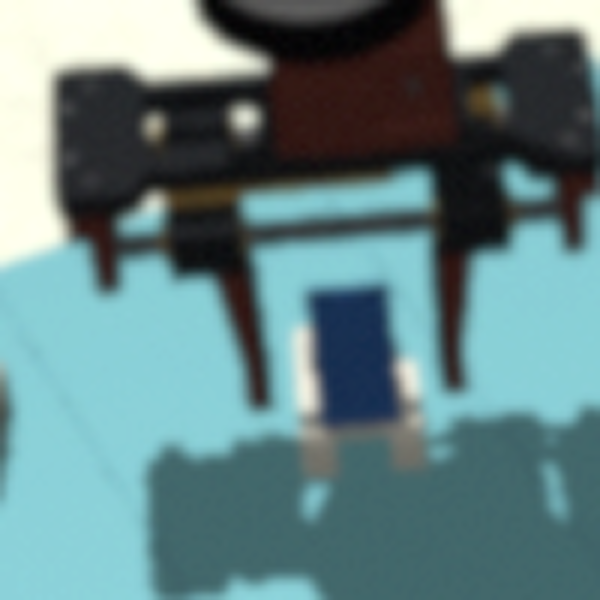

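```bash
python3 -m inch '{"grip":[4,3.4,3,2.5,2.2,2,2,2],"translation":[[0,0,0],[0,0,0],[0,0,0],[0,0,0],[0,0,0],[0,0,0],[0,0,0],[0,0,0]],"roll":[0,0,0,0,0,0,0,0]}' 45
python3 -m inch '{"grip":[2,2,2,2,2,2,2,2,2],"translation":[[0,0,-0.3],[0,0,-1],[0,0,-2],[0,0,-2],[0,0,-2],[0,0,-2],[0,0,-1.5],[0,0,0],[0,0,0]],"roll":[0,0,0,0,0,0,0,0,0]}'
python3 - <<'E'
from h import *
w=-0.008
go([609+9.9,-23.1,200],w)
E
```

```text
time_s: 6.08
eef_pos: [538.8, -221.4, 48.7]
ee_rot: [3.141, -0.0, 1.185]
wrist_force: [-0.3, 0.4, 1.9]
opening: 28.6
time_s: 6.83
eef_pos: [538.7, -221.3, 157.1]
ee_rot: [3.141, -0.001, 1.185]
wrist_force: [-0.1, 1.0, -4.8]
opening: 29.0
t 6.83 tcp [ 538.7 -221.3  157.1] rpy [ 3.141e+00 -1.000e-03  1.185e+00] q [-0.2   0.49  0.64  1.9  -0.38  0.87  0.24] F [-0.1  1.  -4.8] open 29.0
roll 1.193
shift cm after roll [  7.86 -19.88  -4.29]
shift cm now [ 2.138e+01 -2.000e-02 -4.280e+00]
```

```bash
python3 -m inch '{"grip":[2,2,2,2,2,2,2,2,2,2],"translation":[[0,0,0],[0,0,0],[0,0,0],[0,0,0],[0,0,0],[0,0,0],[0,0,0],[0,0,0],[0,0,0],[0,0,0]],"roll":[0.1193,0.1193,0.1193,0.1193,0.1193,0.1193,0.1193,0.1193,0.1193,0.1193]}'
python3 -m inch '{"grip":[2,2,2,2,2,2,2,2,2,2],"translation":[[0.79,-1.99,0],[0.79,-1.99,0],[0.79,-1.99,0],[0.79,-1.99,0],[0.79,-1.99,0],[0.79,-1.99,0],[0.79,-1.99,0],[0.79,-1.99,0],[0.79,-1.99,0],[0.79,-1.99,0]],"roll":[0,0,0,0,0,0,0,0,0,0]}'
python3 -m inch '{"grip":[2,2,2],"translation":[[0,0,0],[0,0,0],[0,0,0]],"roll":[0,0,0]}'
python3 - <<'E'
from h import *
go([609+9.9,-23.1,115],-.008)
t=snap('top','t3');s=snap('scene','s3')
f=lambda im,x,y,w,h,s:cv2.resize(np.clip(im[y:y+h,x:x+w,::-1].astype(float)*1.6,0,255).astype(np.uint8),(w*s,h*s),interpolation=cv2.INTER_CUBIC)
cv2.imwrite('pics/v3.png',np.hstack([f(t['image'],290,150,100,120,4),f(s['image'],215,160,100,120,4)]))
E
```

```text
time_s: 7.67
eef_pos: [537.7, -220.8, 155.1]
ee_rot: [-3.141, 0.003, -0.014]
wrist_force: [-0.0, -0.1, -4.8]
opening: 29.2
time_s: 8.5
eef_pos: [618.4, -21.7, 154.8]
ee_rot: [3.141, 0.003, -0.008]
wrist_force: [-0.2, -0.3, -4.9]
opening: 28.5
time_s: 8.75
eef_pos: [618.2, -23.4, 155.4]
ee_rot: [3.141, 0.002, -0.008]
wrist_force: [-1.1, -0.9, -4.8]
opening: 28.8
t 8.75 tcp [618.2 -23.4 155.4] rpy [ 3.141e+00  2.000e-03 -8.000e-03] q [-0.71  0.67  0.95  1.82 -0.65  1.   -1.07] F [-1.1 -0.9 -4.8] open 28.8
roll -0.0
shift cm after roll [ 0.07 -0.03  4.04]
shift cm now [ 0.08 -0.03  4.04]
```

View pics/v3.png

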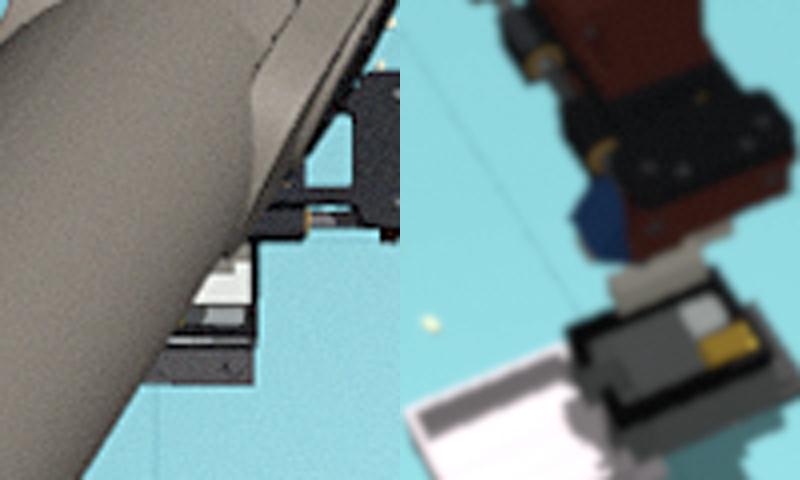

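```bash
python3 -m inch '{"grip":[2,2,2,2,2,2,2,2,2],"translation":[[0.18,-0.03,1],[0,0,1],[0,0,1],[0,0,1],[0,0,0.6],[0,0,0.3],[0,0,0],[0,0,0],[0,0,0]],"roll":[0,0,0,0,0,0,0,0,0]}'
python3 - <<'E'
from h import *
go([620,-23.1,48.8+35],-.008)
t=snap('top','t4');s=snap('scene','s4')
f=lambda im,x,y,w,h,s:cv2.resize(np.clip(im[y:y+h,x:x+w,::-1].astype(float)*1.6,0,255).astype(np.uint8),(w*s,h*s),interpolation=cv2.INTER_CUBIC)
cv2.imwrite('pics/v4.png',np.hstack([f(t['image'],290,150,100,120,4),f(s['image'],215,160,100,120,4)]))
E
```

```text
time_s: 9.6
eef_pos: [621.4, -22.9, 108.1]
ee_rot: [3.142, -0.001, -0.008]
wrist_force: [0.4, -1.0, -4.8]
opening: 28.7
t 9.6 tcp [621.4 -22.9 108.1] rpy [ 3.142e+00 -1.000e-03 -8.000e-03] q [-0.67  0.73  0.89  1.84 -0.71  0.92 -1.03] F [ 0.4 -1.  -4.8] open 28.7
roll 0.0
shift cm after roll [-0.14  0.02  2.43]
shift cm now [-0.14  0.02  2.43]
```

View pics/v4.png

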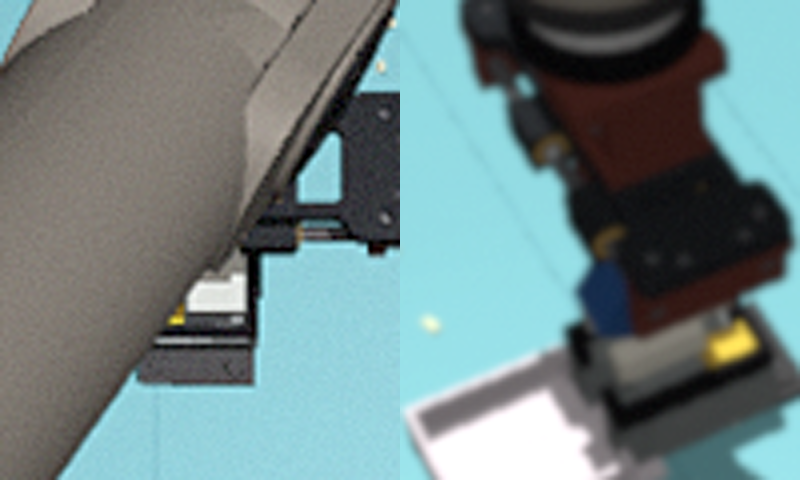

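```bash
cat > run3.py <<'E'
from fit import *
t,s=load('top4') if 0 else load('t4'),load('s4')
J=pickle.load(open('pose.pkl','rb'))['jig']
RJ=yawR(J[2]); PJ=np.array([J[0],J[1],0])
def parts(bx,by,bz):
    out=[dict(p) for p in JIG]
    for p in BRK:
        q=dict(p); q['c']=RJ.T@(np.array([bx,by,bz])-PJ)+p['c']; out.append(q)
    return out
rt,rs=(337,220,356,248),(267,246,306,266)
for bz in (57,59,61):
  for nm,L in(('t',[(t,rt)]),('s',[(s,rs)]),('b',[(t,rt),(s,rs)])):
    f=lambda x:sum(resid(c,parts(x[0],x[1],bz),PJ,RJ,r) for c,r in L)
    r=minimize(f,[610.,-23.],method='Nelder-Mead',options=dict(initial_simplex=[[610,-23],[613,-23],[610,-20]],xatol=.05,maxiter=60)); print(bz,nm,r.x.round(2),round(r.fun))
E
python3 run3.py
```

```text
57 t [609.42 -22.99] 212683
57 s [609.97 -24.85] 71445
57 b [609.5 -23. ] 288191
59 t [609.12 -22.97] 212683
59 s [610.27 -23.32] 71577
59 b [608.94 -22.97] 285820
61 t [608.8 -23.6] 211691
61 s [611.31 -21.95] 71287
61 b [611.32 -22.56] 296752
```

```bash
python3 -m inch '{"grip":[2,2,2,2,2,2,2],"translation":[[-0.1,0,0.3],[0,0,0.4],[0,0,0.3],[0,0,0.2],[0,0,0],[0,0,0],[0,0,0]],"roll":[0,0,0,0,0,0,0]}'
python3 - <<'E'
from h import *
go([620,-23.1,83.8],-.008)
E
```

```text
time_s: 10.28
eef_pos: [620.1, -22.8, 95.7]
ee_rot: [3.142, -0.0, -0.008]
wrist_force: [0.2, 0.0, -4.7]
opening: 28.9
t 10.28 tcp [620.1 -22.8  95.7] rpy [ 3.142 -0.    -0.008] q [-0.66  0.74  0.87  1.85 -0.72  0.9  -1.02] F [ 0.2  0.  -4.7] open 28.9
roll 0.0
shift cm after roll [-0.01  0.03  1.19]
shift cm now [-0.01  0.03  1.19]
```

```bash
python3 -m inch '{"grip":[2,2,2,2,2],"translation":[[0,0,0.2],[0,0,0.2],[0,0,0.2],[0,0,0],[0,0,0]],"roll":[0,0,0,0,0]}'
python3 -m inch '{"grip":[2,2,2,2,2],"translation":[[0,0,0.2],[0,0,0.2],[0,0,0.1],[0,0,0.05],[0,0,0]],"roll":[0,0,0,0,0]}'
python3 -m inch '{"grip":[2,2],"translation":[[0,0,0],[0,0,0]],"roll":[0,0]}'
```

```text
time_s: 10.7
eef_pos: [619.9, -22.7, 89.4]
ee_rot: [-3.142, 0.0, -0.008]
wrist_force: [0.4, 0.4, -5.6]
opening: 28.7
time_s: 11.12
eef_pos: [619.9, -22.7, 84.0]
ee_rot: [3.142, 0.0, -0.008]
wrist_force: [-0.2, -0.3, -5.3]
opening: 28.7
time_s: 11.28
eef_pos: [620.1, -22.8, 84.2]
ee_rot: [3.142, -0.0, -0.008]
wrist_force: [-1.2, 0.6, -5.1]
opening: 28.5
```

```bash
python3 -m inch '{"grip":[2,2,2],"translation":[[0,0,0.07],[0,0,0],[0,0,0]],"roll":[0,0,0]}'
python3 -m inch '{"grip":[2,2,2],"translation":[[0,0,0.07],[0,0,0],[0,0,0]],"roll":[0,0,0]}'
```

```text
time_s: 11.53
eef_pos: [620.3, -22.8, 83.8]
ee_rot: [-3.142, -0.0, -0.008]
wrist_force: [-0.8, 0.6, -1.6]
opening: 28.7
time_s: 11.78
eef_pos: [620.2, -22.8, 83.7]
ee_rot: [-3.141, -0.0, -0.008]
wrist_force: [-2.7, 1.0, 6.3]
opening: 28.7
```

```bash
python3 -m inch '{"grip":[3.2,3.6,4.2,5,6,6,6,6],"translation":[[0,0,0],[0,0,0],[0,0,0],[0,0,0],[0,0,0],[0,0,0],[0,0,0],[0,0,0]],"roll":[0,0,0,0,0,0,0,0]}'
python3 -m inch '{"grip":[6,6,6,6,6,6,6,6],"translation":[[0,0,-1],[0,0,-2],[0,0,-3],[0,0,-3],[0,0,-3],[0,0,-2],[0,0,0],[0,0,0]],"roll":[0,0,0,0,0,0,0,0]}'
python3 - <<'E'
from h import *
go([507,217,200],-.008)
E
```

```text
time_s: 12.45
eef_pos: [620.0, -22.8, 82.7]
ee_rot: [3.142, 0.0, -0.008]
wrist_force: [0.5, 0.3, -0.2]
opening: 60.1
time_s: 13.12
eef_pos: [620.6, -22.9, 224.2]
ee_rot: [-3.141, -0.002, -0.008]
wrist_force: [-1.1, -0.4, -0.3]
opening: 60.1
t 13.12 tcp [620.6 -22.9 224.2] rpy [-3.141e+00 -2.000e-03 -8.000e-03] q [-0.76  0.6   1.02  1.76 -0.57  1.11 -1.13] F [-1.1 -0.4 -0.3] open 60.1
roll 0.0
shift cm after roll [-11.55 -23.89   2.42]
shift cm now [-11.55 -23.89   2.41]
```

```bash
python3 -m inch '{"grip":[5,5,5,5,5,5,5,5,5,5,5],"translation":[[-1.155,-2.39,0],[-1.155,-2.39,0],[-1.155,-2.39,0],[-1.155,-2.39,0],[-1.155,-2.39,0],[-1.155,-2.39,0],[-1.155,-2.39,0],[-1.155,-2.39,0],[-1.155,-2.39,0],[-1.155,-2.39,0],[0,0,0]],"roll":[0,0,0,0,0,0,0,0,0,0,0]}'
python3 - <<'E'
from h import *
go([506.7,217,87],-.008)
f=lambda im,x,y,w,h,s:cv2.resize(np.clip(im[y:y+h,x:x+w,::-1].astype(float)*1.6,0,255).astype(np.uint8),(w*s,h*s),interpolation=cv2.INTER_CUBIC)
t=snap('top','t5');s=snap('scene','s5')
cv2.imwrite('pics/v5.png',np.hstack([f(t['image'],290,150,100,120,4),f(s['image'],215,190,100,120,4)]))
cv2.imwrite('pics/v5b.png',np.hstack([f(t['image'],170,210,100,100,4),f(s['image'],350,250,100,100,4)]))
go([506.7,217,87],-.008)
E
```

```text
time_s: 14.03
eef_pos: [503.3, 222.8, 220.8]
ee_rot: [-3.142, 0.004, 0.0]
wrist_force: [0.0, -0.2, 0.2]
opening: 50.3
t 14.03 tcp [503.3 222.8 220.8] rpy [-3.142  0.004  0.   ] q [-1.35  0.52  1.13  1.93 -0.55  1.05 -1.56] F [ 0.  -0.2  0.2] open 50.3
roll 0.008
shift cm after roll [ 0.35  0.58 13.38]
shift cm now [ 0.4   0.58 13.38]
t 14.13 tcp [505.3 218.  221.7] rpy [ 3.14e+00  2.00e-03 -5.00e-03] q [-1.35  0.52  1.13  1.93 -0.54  1.05 -1.55] F [0.1 0.3 0. ] open 50.1
roll 0.003
shift cm after roll [ 0.14  0.1  13.47]
shift cm now [ 0.16  0.08 13.47]
```

View pics/v5.png

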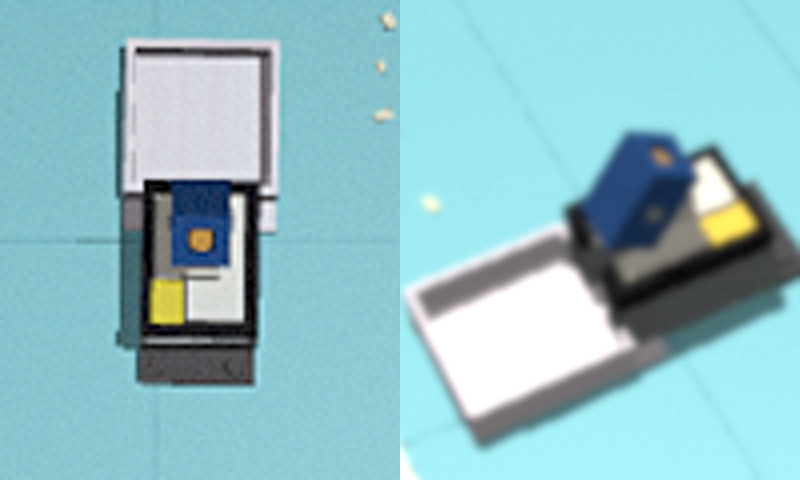

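View pics/v5b.png

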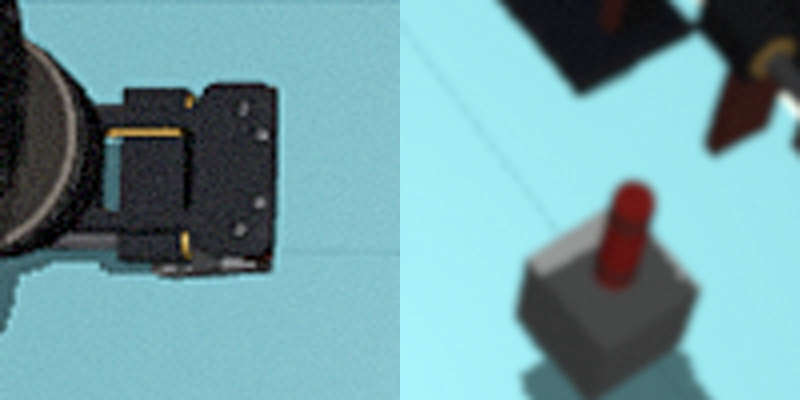

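```bash
python3 -m inch '{"grip":[5,5,5,5,5,5,5,5,5],"translation":[[0.12,0.08,2],[0,0,2.5],[0,0,2.5],[0,0,2],[0,0,2],[0,0,1.5],[0,0,0.9],[0,0,0],[0,0,0]],"roll":[0,0,0,0,0,0,0,0,0]}'
python3 - <<'E'
from h import *
go([506.7,217,87],-.008)
f=lambda im,x,y,w,h,s:cv2.resize(np.clip(im[y:y+h,x:x+w,::-1].astype(float)*1.6,0,255).astype(np.uint8),(w*s,h*s),interpolation=cv2.INTER_CUBIC)
s=snap('scene','s6')
cv2.imwrite('pics/v6.png',f(s['image'],350,230,120,120,5))
E
cat > run4.py <<'E'
from fit import *
t,s=load('t5'),load('s5')
J=pickle.load(open('pose.pkl','rb'))['jig']
RJ=yawR(J[2]); PJ=np.array([J[0],J[1],0])
def parts(bx,by,yw):
    out=[dict(p) for p in JIG]; Q=RJ.T@yawR(yw)
    for p in BRK:
        q=dict(p); q['c']=RJ.T@(np.array([bx,by,35])-PJ)+Q@p['c']; q['R']=Q@p['R']; out.append(q)
    return out
pk=[B(-38,40,-26,26,45,100)]
for nm,L in(('t',[t]),('s',[s]),('b',[t,s])):
    L=[(c,autoroi(c,pk,PJ,RJ,2)) for c in L]
    f=lambda x:sum(resid(c,parts(*x),PJ,RJ,r) for c,r in L)
    r=minimize(f,[609.,-23.,-.008],method='Nelder-Mead',options=dict(initial_simplex=[[609,-23,0],[612,-23,0],[609,-20,0],[609,-23,.05]],xatol=.03,maxiter=70)); print(nm,r.x.round(3),round(r.fun))
E
python3 run4.py
```

```text
time_s: 14.88
eef_pos: [507.9, 215.2, 88.8]
ee_rot: [3.141, 0.0, -0.01]
wrist_force: [-0.6, -0.8, 0.3]
opening: 50.3
t 14.88 tcp [507.9 215.2  88.8] rpy [ 3.141  0.    -0.01 ] q [-1.18  0.68  0.92  2.02 -0.75  0.82 -1.4 ] F [-0.6 -0.8  0.3] open 50.3
roll -0.002
shift cm after roll [-0.12 -0.18  0.18]
shift cm now [-0.12 -0.18  0.18]
t [ 6.08649e+02 -2.27210e+01 -4.00000e-03] 433848
s [ 6.08854e+02 -2.37030e+01 -1.70000e-02] 620689
b [ 6.08869e+02 -2.31950e+01 -1.70000e-02] 1076141
```

View pics/v6.png

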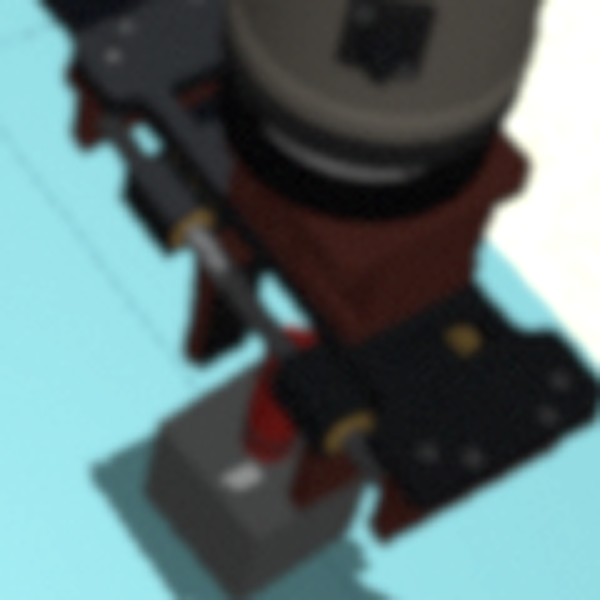

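```bash
python3 -m inch '{"grip":[4,3,2.4,2,1.6,1.4,1.2,1.2],"translation":[[-0.1,-0.15,0.15],[0,0,0],[0,0,0],[0,0,0],[0,0,0],[0,0,0],[0,0,0],[0,0,0]],"roll":[0,0,0,0,0,0,0,0]}' 14
python3 - <<'E'
from h import *
go([506.7,217,117],-.008)
E
```

```text
time_s: 15.6
eef_pos: [506.7, 217.9, 87.5]
ee_rot: [-3.141, -0.0, -0.008]
wrist_force: [-0.5, 0.2, 3.5]
opening: 17.4
t 15.6 tcp [506.7 217.9  87.5] rpy [-3.141 -0.    -0.008] q [-1.18  0.68  0.91  2.02 -0.75  0.82 -1.4 ] F [-0.5  0.2  3.5] open 17.4
roll 0.0
shift cm after roll [-0.    0.09 -2.95]
shift cm now [-0.    0.09 -2.95]
```

```bash
python3 -m inch '{"grip":[1.2,1.2,1.2,1.2,1.2,1.2],"translation":[[0,0.05,-0.6],[0,0,-0.8],[0,0,-0.8],[0,0,-0.7],[0,0,0],[0,0,0]],"roll":[0,0,0,0,0,0]}'
python3 - <<'E'
from h import *
go([483.2,217,120],-.008)
s=snap('scene','s7')
f=lambda im,x,y,w,h,s:cv2.resize(np.clip(im[y:y+h,x:x+w,::-1].astype(float)*1.6,0,255).astype(np.uint8),(w*s,h*s),interpolation=cv2.INTER_CUBIC)
cv2.imwrite('pics/v7.png',f(s['image'],350,230,120,120,5))
E
```

```text
time_s: 16.1
eef_pos: [506.8, 217.6, 116.8]
ee_rot: [-3.141, -0.001, -0.008]
wrist_force: [-0.2, -0.6, -1.3]
opening: 17.9
t 16.1 tcp [506.8 217.6 116.8] rpy [-3.141e+00 -1.000e-03 -8.000e-03] q [-1.22  0.64  0.97  2.01 -0.7   0.87 -1.44] F [-0.2 -0.6 -1.3] open 17.9
roll 0.0
shift cm after roll [-2.36  0.08 -0.32]
shift cm now [-2.36  0.08 -0.32]
```

View pics/v7.png

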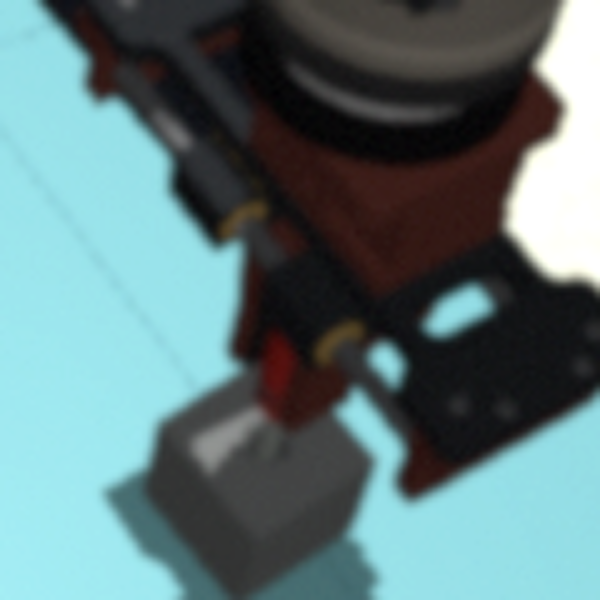

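```bash
python3 -m inch '{"grip":[1.2,1.2,1.2,1.2,1.2,1.2,1.2],"translation":[[-0.5,0,-0.1],[-0.5,0,-0.1],[-0.5,0,-0.1],[-0.5,0,-0.02],[-0.36,0,0],[0,0,0],[0,0,0]],"roll":[0,0,0,0,0,0,0]}'
python3 - <<'E'
from h import *
go([474,217.6,118.9],-.008)
s=snap('scene','s8')
f=lambda im,x,y,w,h,s:cv2.resize(np.clip(im[y:y+h,x:x+w,::-1].astype(float)*1.6,0,255).astype(np.uint8),(w*s,h*s),interpolation=cv2.INTER_CUBIC)
cv2.imwrite('pics/v8.png',f(s['image'],350,230,120,120,5))
E
```

```text
time_s: 16.73
eef_pos: [482.5, 217.5, 119.5]
ee_rot: [-3.142, 0.001, -0.008]
wrist_force: [1.2, -0.3, -0.6]
opening: 17.5
t 16.73 tcp [482.5 217.5 119.5] rpy [-3.142e+00  1.000e-03 -8.000e-03] q [-1.27  0.61  0.99  2.06 -0.69  0.85 -1.45] F [ 1.2 -0.3 -0.6] open 17.5
roll 0.0
shift cm after roll [-0.85  0.    0.06]
shift cm now [-0.85  0.    0.06]
```

View pics/v8.png

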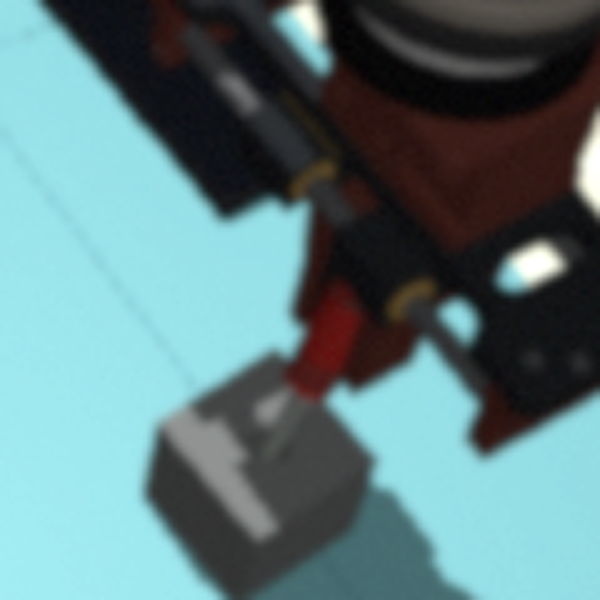

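```bash
python3 -m inch '{"grip":[1.2,1.2,1.2,1.2,1.2,1.2,1.2],"translation":[[-0.45,0,0.03],[-0.4,0,0.03],[-0.45,0,0.1],[-0.45,0,0.15],[-0.5,0,0.23],[0,0,0],[0,0,0]],"roll":[0,0,0,0,0,0,0]}'
python3 -m inch '{"grip":[1,1,1,1,1],"translation":[[0,0,0],[0,0,0],[0,0,0],[0,0,0],[0,0,0]],"roll":[0,0,0,0,0]}' 55
python3 - <<'E'
from h import *
go([459.8,217.6,114.1],-.008)
s=snap('scene','s9')
f=lambda im,x,y,w,h,s:cv2.resize(np.clip(im[y:y+h,x:x+w,::-1].astype(float)*1.6,0,255).astype(np.uint8),(w*s,h*s),interpolation=cv2.INTER_CUBIC)
cv2.imwrite('pics/v9.png',f(s['image'],350,230,120,120,5))
E
```

```text
time_s: 17.37
eef_pos: [459.4, 217.8, 113.7]
ee_rot: [3.142, 0.002, -0.007]
wrist_force: [0.6, -0.8, -1.4]
opening: 17.4
time_s: 17.78
eef_pos: [460.5, 217.7, 114.0]
ee_rot: [3.142, 0.0, -0.008]
wrist_force: [-0.2, 0.0, -1.9]
opening: 16.7
t 17.78 tcp [460.5 217.7 114. ] rpy [ 3.142  0.    -0.008] q [-1.31  0.59  0.99  2.11 -0.7   0.82 -1.46] F [-0.2  0.  -1.9] open 16.7
roll 0.0
shift cm after roll [-0.07  0.01 -0.01]
shift cm now [-0.07  0.01 -0.01]
```

View pics/v9.png

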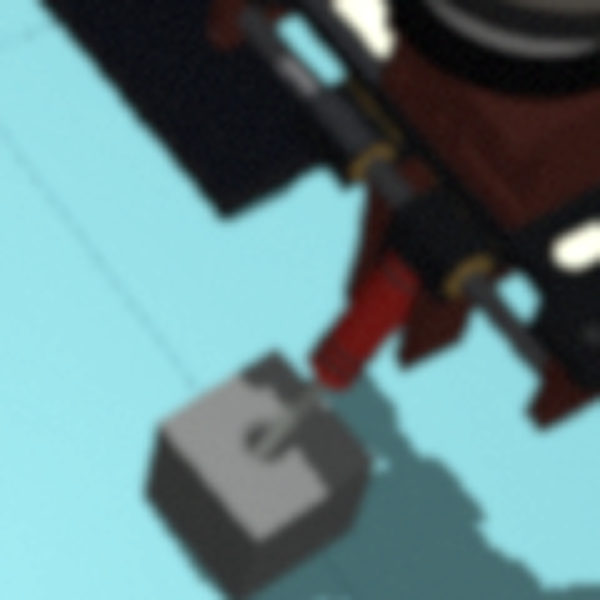

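```bash
python3 -m inch '{"grip":[1,1,1,1,1,1,1,1],"translation":[[0,0,-0.5],[0,0,-1],[0,0,-2],[0,0,-2],[0,0,-2],[0,0,-1],[0,0,0],[0,0,0]],"roll":[0,0,0,0,0,0,0,0]}'
python3 - <<'E'
from h import *
go([566,-23.1,240],-.008)
s=snap('scene','s10');t=snap('top','t10')
f=lambda im,x,y,w,h,s:cv2.resize(np.clip(im[y:y+h,x:x+w,::-1].astype(float)*1.6,0,255).astype(np.uint8),(w*s,h*s),interpolation=cv2.INTER_CUBIC)
cv2.imwrite('pics/v10.png',np.hstack([f(s['image'],350,200,130,150,4),f(t['image'],150,230,70,150,4)]))
E
```

```text
time_s: 18.5
eef_pos: [460.4, 218.1, 199.2]
ee_rot: [-3.141, -0.0, -0.007]
wrist_force: [-0.0, 0.6, -1.6]
opening: 16.8
t 18.5 tcp [460.4 218.1 199.2] rpy [-3.141 -0.    -0.007] q [-1.45  0.48  1.16  2.04 -0.54  0.97 -1.58] F [-0.   0.6 -1.6] open 16.8
roll 0.001
shift cm after roll [10.75 24.04 -4.08]
shift cm now [10.73 24.04 -4.1 ]
```

View pics/v10.png

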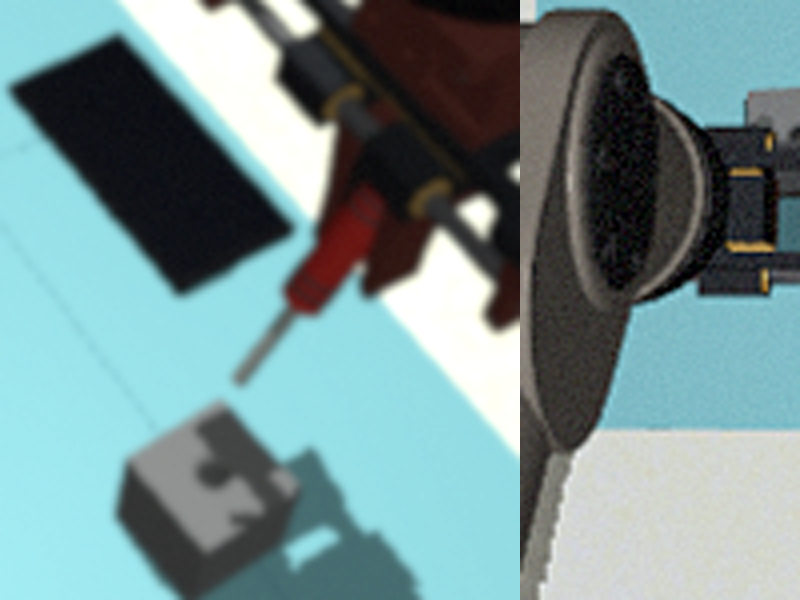

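```bash
cat > tip.py <<'E'
from h import *
def ony(c,u,v,y):
    o,d=ray(c,u,v); return o+d*(y-o[1])/d[1]
E
python3 - <<'E'
from tip import *
import pickle
c=pickle.load(open('pics/s10.pkl','rb'))
g=lambda X,Y:((X+.5)/4-.5+350,(Y+.5)/4-.5+200)
T=ony(c,*g(240,382),218); S=ony(c,*g(303,306),218)
print(T,S,np.linalg.norm(T-S),np.degrees(np.arctan2(T[0]-S[0],S[2]-T[2])))
G=np.array([460.4,218,196.2]); print(T-G,np.linalg.norm(T-G),np.degrees(np.arctan2((T-G)[0],-(T-G)[2])))
for th in(35,37,39): 
  th=np.radians(th); P=G+77*np.array([np.sin(th),0,-np.cos(th)]); Q=G+32*np.array([np.sin(th),0,-np.cos(th)]);print(proj(c,[P,Q]))
E
```

```text
[508.49529489 218.         128.17709282] [486.05991295 218.         163.93803146] 42.21600519630865 32.102974802251204
[ 48.09529489   0.         -68.02290718] 83.30830265577669 35.26205135787942
[[412.18673027 292.32833814]
 [430.01276645 271.81528014]]
[[411.19489727 292.39657691]
 [429.60918539 271.82147237]]
[[410.2352602  292.42332015]
 [429.22110184 271.80934179]]
```

```bash
cat > pf.py <<'E'
from fit import *
def punch(th,g=''):
    return [Cy(0,0,0,45,3.25,g='sh'),Cy(0,0,45,105,9,g='gr')]
def fitpunch(c,roi,y,x0,yaw=-.008):
    # params tip x,z, tilt
    def Rw(th): return yawR(yaw)@R.from_euler('y',-th).as_matrix()
    f=lambda p:resid(c,punch(0),np.array([p[0],y,p[1]]),Rw(p[2]),roi)
    x0=np.array(x0,float)
    r=minimize(f,x0,method='Nelder-Mead',options=dict(initial_simplex=[x0,x0+[4,0,0],x0+[0,4,0],x0+[0,0,.1]],xatol=.02,maxiter=150))
    _,im=resid(c,punch(0),np.array([r.x[0],y,r.x[1]]),Rw(r.x[2]),roi,True)
    return r,im
if __name__=='__main__':
    c=load('s10')
    for roi in((402,262,432,300),(402,268,434,302)):
      for y in (216,218,220):
        r,im=fitpunch(c,roi,y,[508,128,.62]); print(y,r.x.round(2),np.degrees(r.x[2]).round(1),round(r.fun))
    a=c['image'][roi[1]:roi[3],roi[0]:roi[2]]; o=np.hstack([a,np.clip(im,0,255).astype(np.uint8)])[:,:,::-1]
    cv2.imwrite('pics/v11.png',cv2.resize(o,None,fx=10,fy=10,interpolation=cv2.INTER_NEAREST))
E
python3 pf.py
```

```text
216 [5.0738e+02 1.2672e+02 5.0000e-01] 28.4 226188
218 [5.1020e+02 1.3114e+02 5.1000e-01] 29.0 226708
220 [5.1242e+02 1.3566e+02 5.1000e-01] 29.3 227532
216 [5.0737e+02 1.2659e+02 4.9000e-01] 28.1 109142
218 [5.1014e+02 1.3118e+02 5.0000e-01] 28.6 109070
220 [5.1237e+02 1.3592e+02 4.9000e-01] 28.0 109489
```

View pics/v11.png

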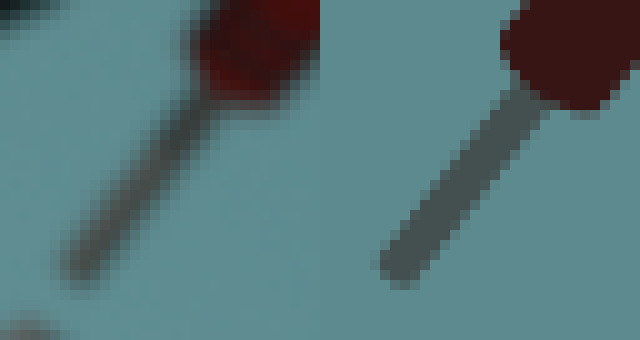

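```bash
python3 -m inch '{"grip":[1,1,1,1,1,1,1,1,1,1,1,1,1],"translation":[[0.8,2.19,-0.19],[0.8,2.19,-0.19],[0.8,2.19,-0.19],[0.8,2.19,-0.19],[0.8,2.19,-0.19],[0.8,2.19,-0.19],[0.8,2.19,-0.19],[0.8,2.19,-0.19],[0.8,2.19,-0.19],[0.8,2.19,-0.19],[0.8,2.19,-0.19],[0,0,0],[0,0,0]],"roll":[0,0,0,0,0,0,0,0,0,0,0,0,0]}'
python3 - <<'E'
from h import *
go([548.5,-23.1,180.6],-.01)
E
```

```text
time_s: 19.68
eef_pos: [546.1, -25.4, 219.1]
ee_rot: [3.141, 0.001, -0.011]
wrist_force: [0.0, 0.5, -0.9]
opening: 17.3
t 19.68 tcp [546.1 -25.4 219.1] rpy [ 3.141e+00  1.000e-03 -1.100e-02] q [-0.88  0.49  1.09  1.94 -0.51  1.03 -1.14] F [ 0.   0.5 -0.9] open 17.3
roll -0.001
shift cm after roll [ 0.23 -0.23  3.85]
shift cm now [ 0.24 -0.23  3.85]
```

```bash
python3 -m inch '{"grip":[1,1,1,1,1,1,1,1],"translation":[[0.24,-0.2,0.7],[0,0,0.9],[0,0,0.9],[0,0,0.7],[0,0,0.5],[0,0,0.1],[0,0,0],[0,0,0]],"roll":[0,0,0,0,0,0,0,0]}'
python3 - <<'E'
from h import *
go([548.5,-23.1,180.6],-.01)
s=snap('scene','s12');t=snap('top','t12')
f=lambda im,x,y,w,h,s:cv2.resize(np.clip(im[y:y+h,x:x+w,::-1].astype(float)*1.6,0,255).astype(np.uint8),(w*s,h*s),interpolation=cv2.INTER_CUBIC)
cv2.imwrite('pics/v12.png',np.hstack([f(s['image'],240,170,90,90,6),f(t['image'],310,190,40,90,6)]))
go([548.5,-23.1,180.6],-.01)
E
```

```text
time_s: 20.35
eef_pos: [549.1, -21.9, 182.1]
ee_rot: [3.142, -0.0, -0.008]
wrist_force: [0.4, -0.3, -0.8]
opening: 17.2
t 20.35 tcp [549.1 -21.9 182.1] rpy [ 3.142 -0.    -0.008] q [-0.83  0.54  1.03  1.97 -0.57  0.96 -1.1 ] F [ 0.4 -0.3 -0.8] open 17.2
roll 0.002
shift cm after roll [-0.06  0.12  0.15]
shift cm now [-0.06  0.12  0.15]
t 20.45 tcp [549.3 -21.9 182.3] rpy [-3.141e+00 -1.000e-03 -8.000e-03] q [-0.83  0.54  1.03  1.97 -0.57  0.96 -1.1 ] F [ 0.2  0.1 -1.5] open 17.0
roll 0.002
shift cm after roll [-0.08  0.12  0.17]
shift cm now [-0.08  0.12  0.17]
```

View pics/v12.png

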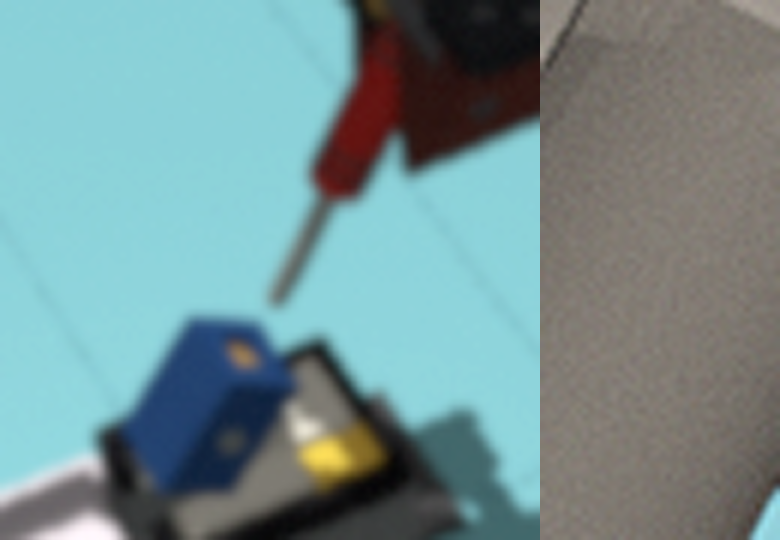

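```bash
cat > chk.py <<'E'
from tip import *
import pickle,sys
def chk(n,tip,sh,mouth,z,x0,y0,yp,yb=-23):
    c=pickle.load(open(f'pics/{n}.pkl','rb')); g=lambda P:((P[0]+.5)/z-.5+x0,(P[1]+.5)/z-.5+y0)
    T=ony(c,*g(tip),yp);S=ony(c,*g(sh),yp);M=ony(c,*g(mouth),yb)
    print('tip',T.round(1),'sh',S.round(1),'len',np.linalg.norm(T-S).round(1),'ang',np.degrees(np.arctan2(T[0]-S[0],S[2]-T[2])).round(1))
    print('mouth',M.round(1),'pred mouth px',((proj(c,[[608.5,-23,94.7]])[0]-[x0,y0]+.5)*z-.5).round(1))
    d=M-T; a=np.array([.574,0,-.819]); n=np.array([.819,0,.574]); print('along',(d@a).round(1),'perp',(d@n).round(1))
E
python3 - <<'E'
from chk import *
chk('s12',(276,301),(326,195),(242,354),6,240,170,-21.9)
from fit import *
from pf import fitpunch
c=load('s12'); 
for roi in ((278,196,303,224),(280,190,303,224)):
  r,im=fitpunch(c,roi,-21.9,[597,112,.62]); print(r.x.round(2),np.degrees(r.x[2]).round(1))
  a=c['image'][roi[1]:roi[3],roi[0]:roi[2]]; o=np.hstack([a,np.clip(im,0,255).astype(np.uint8)])[:,:,::-1]
cv2.imwrite('pics/v13.png',cv2.resize(o,None,fx=10,fy=10,interpolation=cv2.INTER_NEAREST))
E
```

```text
tip [598.2 -21.9 112.8] sh [580.  -21.9 149. ] len 40.5 ang 26.7
mouth [610.1 -23.   94.3] pred mouth px [246.7 351. ]
along 22.0 perp -0.9
[5.9708e+02 1.1392e+02 4.7000e-01] 27.1
[5.9763e+02 1.1351e+02 5.0000e-01] 28.6
```

View pics/v13.png

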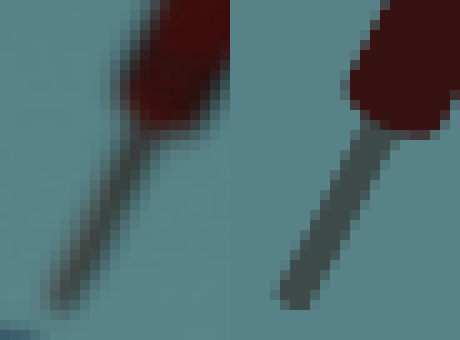

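Run:
```python
from tip import *
import pickle
c=pickle.load(open('pics/s12.pkl','rb')); g=lambda X,Y:((X+.5)/6-.5+240,(Y+.5)/6-.5+170)
# model barrel edges px
P0=np.array([608.9,-23.1,35]); ax=np.array([-.574,0,.819]); nx=np.array([.819,0,.574]); C=P0+[12.8,0,40.8]
for s1 in(1,-1):
  for s2 in (1,-1):
    a=C+23*ax+s1*13.5*nx+[0,14.5*s2,0]; b=C-23*ax+s1*13.5*nx+[0,14.5*s2,0]
    print(s1,s2,((proj(c,[a,b])-[240,170]+.5)*6-.5).round(0).tolist())
# punch line predicted for tilts
T=np.array([598,-21.9,113.])
for th in(25,28,31,35,38):
    t=np.radians(th); S=T+45*np.array([-np.sin(t),0,np.cos(t)]); E=T+60*np.array([-np.sin(t),0,np.cos(t)]);print(th,((proj(c,[T,S,E])-[240,170]+.5)*6-.5).round(0).tolist())
```

```text
1 1 [[234.0, 382.0], [163.0, 495.0]]
1 -1 [[189.0, 316.0], [121.0, 428.0]]
-1 1 [[304.0, 386.0], [233.0, 496.0]]
-1 -1 [[259.0, 321.0], [190.0, 431.0]]
25 [[277.0, 300.0], [329.0, 182.0], [347.0, 141.0]]
28 [[277.0, 300.0], [335.0, 182.0], [356.0, 141.0]]
31 [[277.0, 300.0], [342.0, 182.0], [364.0, 142.0]]
35 [[277.0, 300.0], [350.0, 183.0], [375.0, 143.0]]
38 [[277.0, 300.0], [356.0, 184.0], [383.0, 144.0]]
```

```bash
cat > pf5.py <<'E'
from fit import *
import fit as F
_r=F.render
def blur(W): return np.stack([cv2.GaussianBlur(W[...,i],(0,0),1.2) for i in range(W.shape[-1])],-1)
def rb(c,parts,P,Rw,roi,ss=4):
    x0,y0,x1,y1=roi; W,n=_r(c,parts,P,Rw,(x0-4,y0-4,x1+4,y1+4),ss); return blur(W)[4:-4,4:-4],n
F.render=rb
PU=[Cy(0,0,0,45,3.25,g='sh'),Cy(0,0,45,105,9,g='gr')]
views=[(load('s10'),(402,264,432,300),np.array([460.4,218.,199.2])),(load('s12'),(278,192,303,226),np.array([549.2,-21.9,182.2]))]
def Rt(th,be): return yawR(-.008)@R.from_euler('x',be).as_matrix()@R.from_euler('y',-th).as_matrix()
def cost(p,vs): return sum(F.resid(c,PU,T+p[:3],Rt(p[3],p[4]),roi) for c,roi,T in vs)
def run(free,x0,vs):
    x0=np.array(x0,float); st=np.array([3,3,3,.1,.05])
    def f(z): p=x0.copy(); p[free]=z; return cost(p,vs)
    z0=x0[free]; S=[z0]+[z0+np.eye(len(free))[i]*st[free[i]] for i in range(len(free))]
    r=minimize(f,z0,method='Nelder-Mead',options=dict(initial_simplex=S,xatol=.01,fatol=5,maxiter=250)); p=x0.copy();p[free]=r.x
    return p,r.fun
if __name__=='__main__':
  x0=[49,0,-69,.6,0]
  for nm,vs in(('both',views),('s10',views[:1]),('s12',views[1:])):
    for free in([0,2,3],[0,1,2,3],[0,2,3,4],[0,1,2,3,4]):
      p,f=run(free,x0,vs); print(nm,free,p[:3].round(2),np.degrees(p[3:]).round(1),round(f))
E
python3 pf5.py
```

```text
both [0, 2, 3] [ 48.63   0.   -68.47] [28.1  0. ] 171074
both [0, 1, 2, 3] [ 48.27  -0.58 -69.05] [28.2  0. ] 167267
both [0, 2, 3, 4] [ 48.99   0.   -69.04] [29.2  1. ] 168499
both [0, 1, 2, 3, 4] [ 50.08   0.48 -69.09] [31.   2.2] 176996
s10 [0, 2, 3] [ 49.39   0.   -67.97] [28.9  0. ] 117205
s10 [0, 1, 2, 3] [ 50.52   0.94 -65.81] [28.8  0. ] 117973
s10 [0, 2, 3, 4] [ 49.4    0.   -68.43] [29.3  0.4] 117225
s10 [0, 1, 2, 3, 4] [ 50.61   0.48 -68.42] [31.6  1.8] 120379
s12 [0, 2, 3] [ 48.69   0.   -68.58] [28.3  0. ] 50356
s12 [0, 1, 2, 3] [ 49.11   1.13 -66.98] [28.3  0. ] 50368
s12 [0, 2, 3, 4] [ 49.09   0.   -70.05] [30.6  3.3] 51255
s12 [0, 1, 2, 3, 4] [ 49.76   1.01 -68.38] [30.3  2.5] 51210
```

```bash
python3 -m inch '{"grip":[1,1,1,1,1,1],"translation":[[-0.2,0.11,0.14],[0.35,0,0.5],[0.35,0,0.5],[0.32,0,0.45],[0,0,0],[0,0,0]],"roll":[0,0,0,0,0,0]}'
python3 - <<'E'
from h import *
s=snap('scene','s14')
f=lambda im,x,y,w,h,s:cv2.resize(np.clip(im[y:y+h,x:x+w,::-1].astype(float)*1.6,0,255).astype(np.uint8),(w*s,h*s),interpolation=cv2.INTER_CUBIC)
cv2.imwrite('pics/v14.png',f(s['image'],250,175,70,70,8))
go([0,0,0],-.01)
E
cat > after.py <<'E'
import sys
import pf5; from pf5 import *
n,roi,T=sys.argv[1],eval(sys.argv[2]),np.array(eval(sys.argv[3]))
v=[(load(n),roi,T)]
M=np.array([608.5,-23,94.7])
for free in([0,2],[0,2,3]):
    p,f=run(free,[48.7,0,-68.5,.5,0],v); d=M-(T+p[:3]); print(p[:3].round(2),np.degrees(p[3]).round(1),'along',round(d[0]*.574-d[2]*.819,1),'perp',round(d[0]*.819+d[2]*.574,1),round(f))
E
```

```text
time_s: 20.95
eef_pos: [557.2, -23.1, 165.6]
ee_rot: [3.141, 0.001, -0.008]
wrist_force: [0.2, -0.5, -1.5]
opening: 17.0
t 21.0 tcp [557.2 -23.2 165.8] rpy [ 3.141  0.    -0.008] q [-0.8   0.57  1.    1.96 -0.6   0.94 -1.08] F [ 0.3 -0.1 -1.8] open 17.0
roll 0.002
shift cm after roll [-55.74  -1.76  16.58]
shift cm now [-55.73  -1.88  16.61]
```

View pics/v14.png

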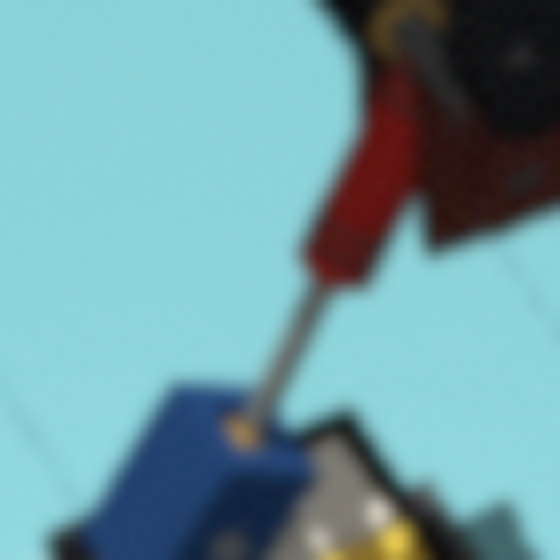

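```bash
python3 -m inch '{"grip":[1,1,1,1,1],"translation":[[0.115,0,0.164],[0.115,0,0.164],[0.115,0,0.164],[0,0,0],[0,0,0]],"roll":[0,0,0,0,0]}'
python3 - <<'E'
from h import *
s=snap('scene','s15')
f=lambda im,x,y,w,h,s:cv2.resize(np.clip(im[y:y+h,x:x+w,::-1].astype(float)*1.6,0,255).astype(np.uint8),(w*s,h*s),interpolation=cv2.INTER_CUBIC)
cv2.imwrite('pics/v15.png',f(s['image'],250,175,70,70,8))
E
```

```text
time_s: 21.42
eef_pos: [560.6, -23.2, 161.4]
ee_rot: [-3.141, 0.0, -0.008]
wrist_force: [-2.7, -0.0, 3.7]
opening: 17.3
```

View pics/v15.png

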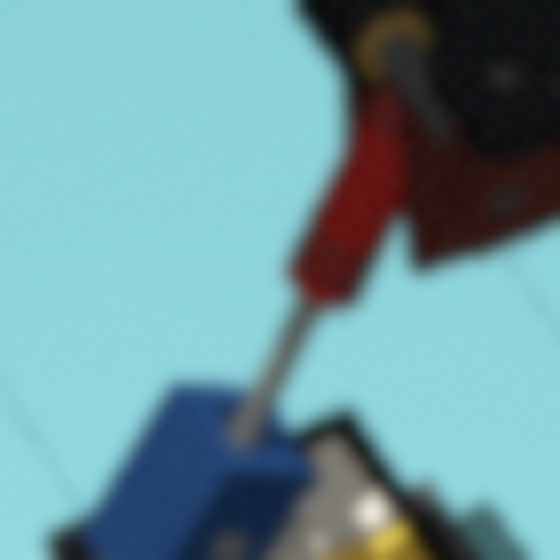

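```bash
python3 -m inch '{"grip":[1,1,1,1],"translation":[[0.115,0,0.164],[0.115,0,0.164],[0,0,0],[0,0,0]],"roll":[0,0,0,0]}'
python3 -m inch '{"grip":[1,1,1,1],"translation":[[0.115,0,0.164],[0.115,0,0.164],[0,0,0],[0,0,0]],"roll":[0,0,0,0]}'
```

```text
time_s: 21.8
eef_pos: [563.0, -23.4, 158.0]
ee_rot: [3.141, -0.0, -0.008]
wrist_force: [-1.9, -1.5, 2.2]
opening: 17.0
time_s: 22.13
eef_pos: [565.1, -23.5, 154.7]
ee_rot: [3.141, 0.0, -0.008]
wrist_force: [-3.6, -1.7, 5.7]
opening: 17.0
```

```bash
python3 -m inch '{"grip":[1,1,1,1],"translation":[[0.115,0,0.164],[0.115,0,0.164],[0,0,0],[0,0,0]],"roll":[0,0,0,0]}'
python3 - <<'E'
from h import *
s=snap('scene','s16')
f=lambda im,x,y,w,h,s:cv2.resize(np.clip(im[y:y+h,x:x+w,::-1].astype(float)*1.6,0,255).astype(np.uint8),(w*s,h*s),interpolation=cv2.INTER_CUBIC)
cv2.imwrite('pics/v16.png',f(s['image'],230,175,90,90,6))
E
```

```text
time_s: 22.47
eef_pos: [567.7, -22.7, 150.9]
ee_rot: [3.142, -0.0, -0.007]
wrist_force: [0.1, 0.2, -0.9]
opening: 16.6
```

View pics/v16.png

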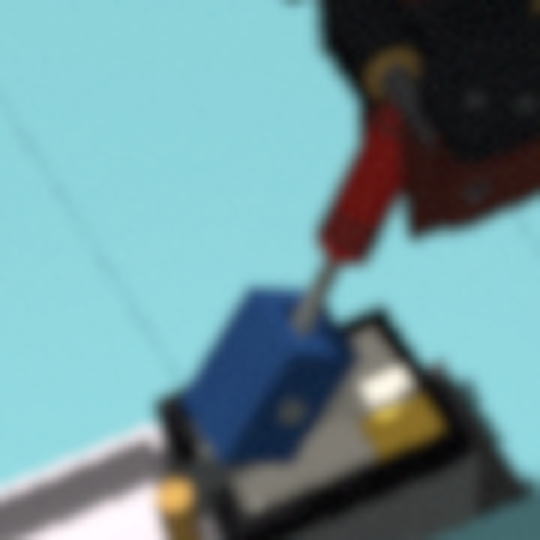

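```bash
python3 -m inch '{"grip":[1,1,1,1,1,1],"translation":[[0.115,0,0.164],[0.115,0,0.164],[0.115,0,0.164],[0,0,0],[0,0,0],[0,0,0]],"roll":[0,0,0,0,0,0]}'
python3 - <<'E'
from h import *
s=snap('scene','s17')
f=lambda im,x,y,w,h,s:cv2.resize(np.clip(im[y:y+h,x:x+w,::-1].astype(float)*1.6,0,255).astype(np.uint8),(w*s,h*s),interpolation=cv2.INTER_CUBIC)
cv2.imwrite('pics/v17.png',f(s['image'],210,205,110,100,6))
E
```

```text
time_s: 23.02
eef_pos: [571.0, -23.2, 146.3]
ee_rot: [3.142, 0.0, -0.008]
wrist_force: [-0.8, -0.2, -1.5]
opening: 17.1
```

View pics/v17.png

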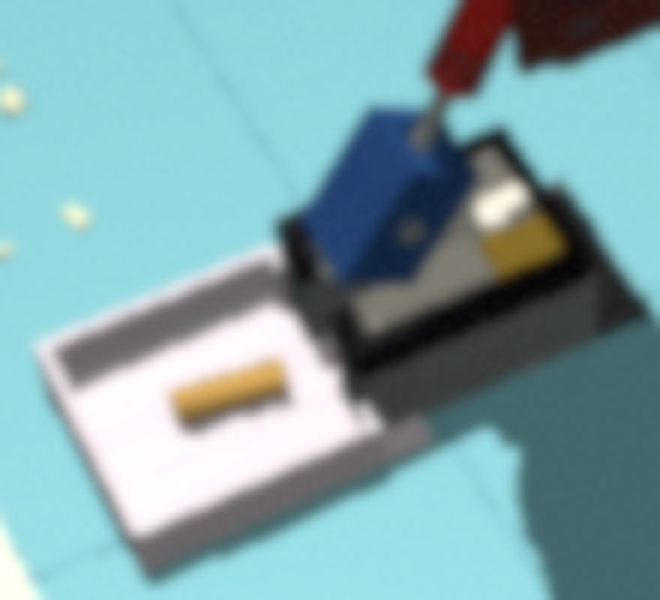

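```bash
python3 -m inch '{"grip":[1,1,1,1,1,1,1,1,1,1,1,1,1],"translation":[[-0.115,0,-0.164],[-0.23,0,-0.328],[-0.23,0,-0.328],[-0.23,0,-0.328],[-0.23,0,-0.328],[-0.23,0,-0.328],[-0.23,0,-0.328],[-0.23,0,-0.328],[-0.23,0,-0.328],[-0.23,0,-0.328],[0,0,-2],[0,0,-2],[0,0,0]],"roll":[0,0,0,0,0,0,0,0,0,0,0,0,0]}'
python3 - <<'E'
from h import *
go([506-48.7,217,200],-.008)
s=snap('scene','s18')
f=lambda im,x,y,w,h,s:cv2.resize(np.clip(im[y:y+h,x:x+w,::-1].astype(float)*1.6,0,255).astype(np.uint8),(w*s,h*s),interpolation=cv2.INTER_CUBIC)
cv2.imwrite('pics/v18.png',f(s['image'],210,155,120,130,5)[:600])
E
```

```text
time_s: 24.15
eef_pos: [550.9, -23.7, 220.7]
ee_rot: [-3.141, -0.005, -0.008]
wrist_force: [1.2, -0.3, -1.7]
opening: 17.0
t 24.15 tcp [550.9 -23.7 220.7] rpy [-3.141 -0.005 -0.008] q [-0.88  0.49  1.09  1.93 -0.51  1.03 -1.14] F [ 1.2 -0.3 -1.7] open 17.0
roll -0.0
shift cm after roll [ -9.55 -23.99   2.07]
shift cm now [ -9.57 -23.99   2.03]
```

View pics/v18.png

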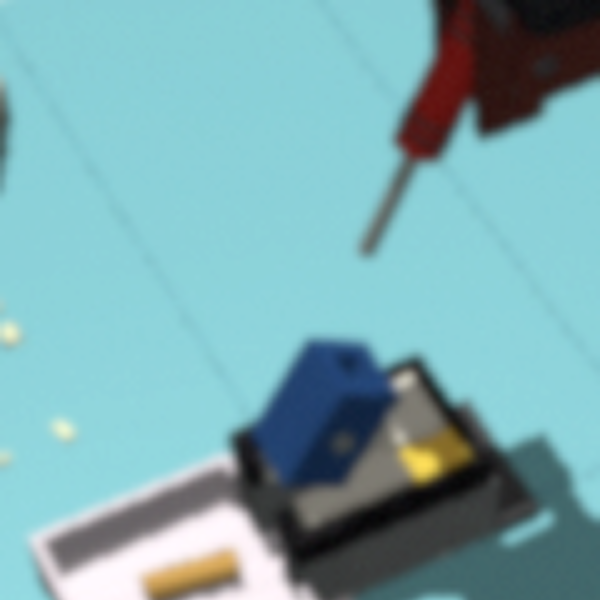

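```bash
python3 -m inch '{"grip":[1,1,1,1,1,1,1,1,1,1,1,1,1],"translation":[[-0.87,-2.18,0],[-0.87,-2.18,0],[-0.87,-2.18,0],[-0.87,-2.18,0],[-0.87,-2.18,0],[-0.87,-2.18,0],[-0.87,-2.18,0],[-0.87,-2.18,0],[-0.87,-2.18,0],[-0.87,-2.18,0],[-0.87,-2.18,0],[0,0,0],[0,0,0]],"roll":[0,0,0,0,0,0,0,0,0,0,0,0,0]}'
python3 - <<'E'
from h import *
go([505.5-48.7,217,68.5+70],-.008)
E
```

```text
time_s: 25.28
eef_pos: [454.3, 218.7, 216.6]
ee_rot: [3.141, 0.001, -0.005]
wrist_force: [0.3, -0.3, -1.5]
opening: 16.9
t 25.28 tcp [454.3 218.7 216.6] rpy [ 3.141e+00  1.000e-03 -5.000e-03] q [-1.49  0.45  1.2   2.04 -0.51  1.   -1.61] F [ 0.3 -0.3 -1.5] open 16.9
roll 0.003
shift cm after roll [0.25 0.17 7.81]
shift cm now [0.26 0.16 7.81]
```

```bash
python3 -m inch '{"grip":[1,1,1,1,1,1,1,1,1],"translation":[[0.25,0.14,1],[0,0,1.4],[0,0,1.4],[0,0,1.4],[0,0,1.2],[0,0,0.6],[0,0,0.4],[0,0,0],[0,0,0]],"roll":[0,0,0,0,0,0,0,0,0]}'
python3 - <<'E'
from h import *
s=snap('scene','s19')
f=lambda im,x,y,w,h,s:cv2.resize(np.clip(im[y:y+h,x:x+w,::-1].astype(float)*1.6,0,255).astype(np.uint8),(w*s,h*s),interpolation=cv2.INTER_CUBIC)
cv2.imwrite('pics/v19.png',f(s['image'],360,250,90,90,6))
go([505.5-48.7,217,68.5+70],-.008)
print((proj(s,[[506.7,217,52]])-[360,250]+.5)*6-.5)
E
```

```text
time_s: 26.03
eef_pos: [458.2, 215.9, 143.8]
ee_rot: [-3.142, -0.0, -0.008]
wrist_force: [-0.2, 0.3, -1.0]
opening: 16.8
t 26.08 tcp [458.3 216.1 144. ] rpy [-3.141e+00 -1.000e-03 -8.000e-03] q [-1.36  0.55  1.05  2.09 -0.64  0.86 -1.51] F [ 0.3 -0.6 -1.4] open 17.3
roll -0.0
shift cm after roll [-0.15 -0.09  0.55]
shift cm now [-0.15 -0.09  0.55]
[[262.25806907 411.20806726]]
```

View pics/v19.png

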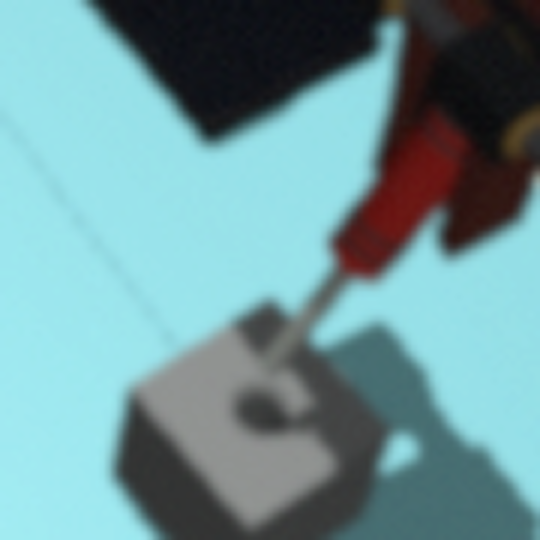

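```bash
python3 -m inch '{"grip":[1,1,1,1,1,1],"translation":[[0.08,-0.09,0.5],[0,0,0.7],[0,0,0.7],[0,0,0.5],[0,0,0],[0,0,0]],"roll":[0,0,0,0,0,0]}'
python3 - <<'E'
from h import *
s=snap('scene','s20')
f=lambda im,x,y,w,h,s:cv2.resize(np.clip(im[y:y+h,x:x+w,::-1].astype(float)*1.6,0,255).astype(np.uint8),(w*s,h*s),interpolation=cv2.INTER_CUBIC)
cv2.imwrite('pics/v20.png',f(s['image'],360,250,90,90,6))
go([505.5-48.7,217,68.5+70],-.008)
E
```

```text
time_s: 26.58
eef_pos: [458.4, 216.8, 119.1]
ee_rot: [3.141, 0.001, -0.008]
wrist_force: [-0.4, 0.2, -1.6]
opening: 17.3
t 26.63 tcp [458.7 216.9 119.4] rpy [ 3.141  0.    -0.008] q [-1.32  0.58  1.    2.11 -0.68  0.82 -1.47] F [ 0.1 -0.3 -1.1] open 16.8
roll -0.0
shift cm after roll [-0.19 -0.01 -1.91]
shift cm now [-0.19 -0.01 -1.91]
```

View pics/v20.png

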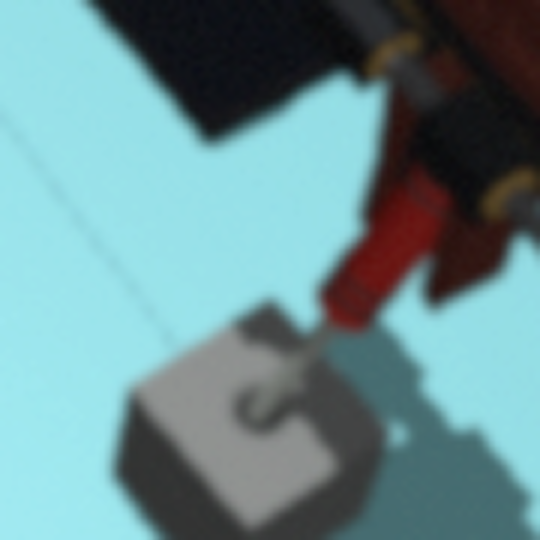

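```bash
python3 -m inch '{"grip":[1,1,1,1,1],"translation":[[0,0,0.3],[0,0,0.2],[0,0,0],[0,0,0],[0,0,0]],"roll":[0,0,0,0,0]}' 14
python3 -m inch '{"grip":[1,1,1,1,1,1,1],"translation":[[0.4,0,-0.1],[0.4,0,-0.1],[0.4,0,-0.1],[0.4,0,-0.05],[0.4,0,-0.05],[0,0,0],[0,0,0]],"roll":[0,0,0,0,0,0,0]}'
python3 - <<'E'
from h import *
s=snap('scene','s21')
f=lambda im,x,y,w,h,s:cv2.resize(np.clip(im[y:y+h,x:x+w,::-1].astype(float)*1.6,0,255).astype(np.uint8),(w*s,h*s),interpolation=cv2.INTER_CUBIC)
cv2.imwrite('pics/v21.png',f(s['image'],360,250,90,90,6))
go([505.5-48.7,217,68.5+70],-.008)
E
```

```text
time_s: 27.05
eef_pos: [458.8, 217.1, 114.6]
ee_rot: [-3.141, -0.0, -0.008]
wrist_force: [-0.0, -0.7, -0.5]
opening: 17.8
time_s: 27.63
eef_pos: [479.1, 216.8, 118.5]
ee_rot: [3.141, -0.001, -0.008]
wrist_force: [-1.9, 0.2, -2.0]
opening: 17.7
t 27.68 tcp [479.  216.8 118.5] rpy [ 3.141e+00 -1.000e-03 -8.000e-03] q [-1.27  0.6   0.98  2.07 -0.69  0.84 -1.46] F [-0.1 -0.1 -2. ] open 17.7
roll -0.0
shift cm after roll [-2.22 -0.   -2.  ]
shift cm now [-2.22  0.   -2.  ]
```

View pics/v21.png

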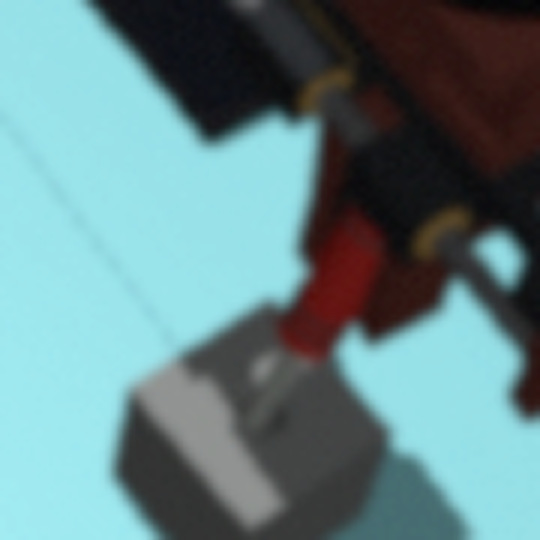

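```bash
python3 -m inch '{"grip":[1,1,1,1,1,1,1,1],"translation":[[0.4,0,0.05],[0.4,0,0.1],[0.4,0,0.1],[0.4,0,0.1],[0.4,0,0.1],[0.4,0,0.1],[0,0,0],[0,0,0]],"roll":[0,0,0,0,0,0,0,0]}'
python3 - <<'E'
from h import *
s=snap('scene','s22')
f=lambda im,x,y,w,h,s:cv2.resize(np.clip(im[y:y+h,x:x+w,::-1].astype(float)*1.6,0,255).astype(np.uint8),(w*s,h*s),interpolation=cv2.INTER_CUBIC)
cv2.imwrite('pics/v22.png',f(s['image'],360,250,90,90,6))
go([505.5-48.7,217,68.5+70],-.008)
E
```

```text
time_s: 28.35
eef_pos: [503.3, 216.5, 112.9]
ee_rot: [3.141, -0.001, -0.008]
wrist_force: [-0.9, -0.2, -2.0]
opening: 17.9
t 28.4 tcp [503.2 216.6 113. ] rpy [ 3.141e+00 -1.000e-03 -8.000e-03] q [-1.22  0.64  0.96  2.02 -0.7   0.85 -1.44] F [-0.6 -0.1 -1.5] open 17.8
roll -0.0
shift cm after roll [-4.64 -0.01 -2.55]
shift cm now [-4.64 -0.   -2.55]
```

View pics/v22.png

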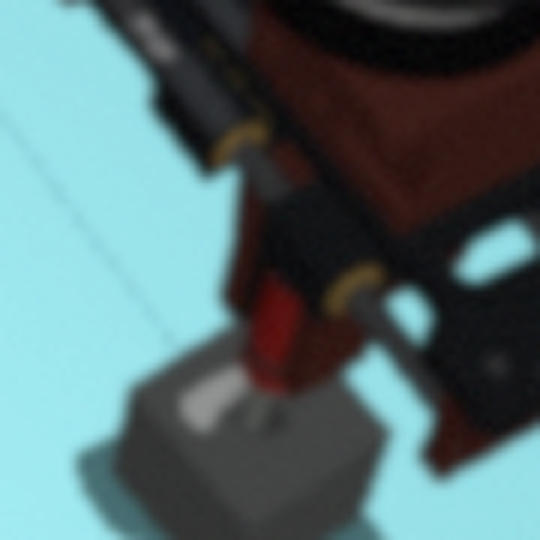

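```bash
python3 -m inch '{"grip":[1,1,1,1,1,1,1],"translation":[[0.1,0,0.25],[0,0,0.3],[0,0,0.3],[0,0,0.3],[0,0,0.2],[0,0,0],[0,0,0]],"roll":[0,0,0,0,0,0,0]}' 8
python3 - <<'E'
from h import *
s=snap('scene','s23')
f=lambda im,x,y,w,h,s:cv2.resize(np.clip(im[y:y+h,x:x+w,::-1].astype(float)*1.6,0,255).astype(np.uint8),(w*s,h*s),interpolation=cv2.INTER_CUBIC)
cv2.imwrite('pics/v23.png',f(s['image'],360,250,90,90,6))
E
```

```text
time_s: 28.98
eef_pos: [503.8, 216.7, 99.5]
ee_rot: [3.141, -0.0, -0.008]
wrist_force: [-0.3, -0.1, -0.7]
opening: 18.0
```

View pics/v23.png

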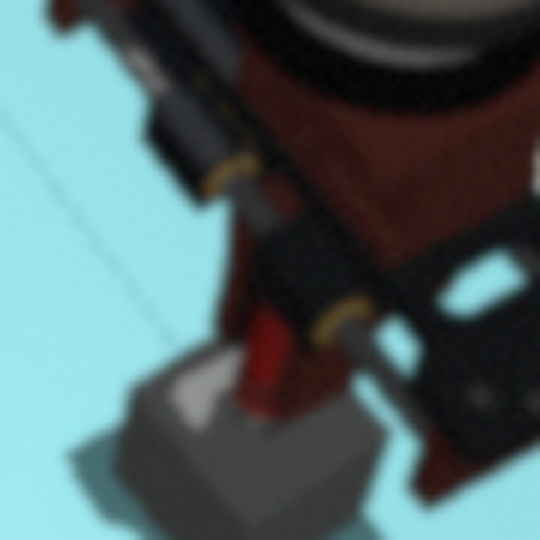

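```bash
python3 -m inch '{"grip":[2.2,3,4,5,5,5,5],"translation":[[0,0,0],[0,0,0],[0,0,0],[0,0,0],[0,0,0],[0,0,0],[0,0,0]],"roll":[0,0,0,0,0,0,0]}'
python3 -m inch '{"grip":[5,5,5,5,5,5,5,5],"translation":[[0,0,-1],[0,0,-2],[0,0,-2],[0,0,-2],[0,0,-2],[0,0,-2],[0,0,0],[0,0,0]],"roll":[0,0,0,0,0,0,0,0]}'
python3 - <<'E'
from fit import *
s=snap('scene','s24');t=snap('top','t24')
f=lambda im,x,y,w,h,s:cv2.resize(np.clip(im[y:y+h,x:x+w,::-1].astype(float)*1.6,0,255).astype(np.uint8),(w*s,h*s),interpolation=cv2.INTER_CUBIC)
cv2.imwrite('pics/v24.png',np.hstack([f(s['image'],360,250,80,90,5),f(s['image'],215,190,80,90,5)]))
go([503,217,200],-.008)
p=pickle.load(open('pose.pkl','rb'))['std']; P=np.array([p[0],p[1],0])
for q in((506.75,216.9),): print((proj(s,[[*q,112],[*q,52]])-[360,250]+.5)*5-.5)
E
```

```text
time_s: 29.62
eef_pos: [503.7, 216.7, 99.6]
ee_rot: [-3.141, -0.0, -0.008]
wrist_force: [0.0, 0.9, -0.9]
opening: 49.7
time_s: 30.28
eef_pos: [504.1, 217.0, 210.6]
ee_rot: [-3.14, -0.002, -0.008]
wrist_force: [-0.1, -1.1, -0.9]
opening: 49.4
t 30.38 tcp [503.1 216.7 209. ] rpy [ 3.142e+00  1.000e-03 -8.000e-03] q [-1.34  0.53  1.11  1.95 -0.56  1.02 -1.55] F [-0.1  0.1  0.6] open 49.6
roll 0.0
shift cm after roll [-0.01 -0.03  0.9 ]
shift cm now [-0.   -0.03  0.9 ]
[[244.81008444 249.55553321]
 [218.16447408 342.42449716]]
```

View pics/v24.png

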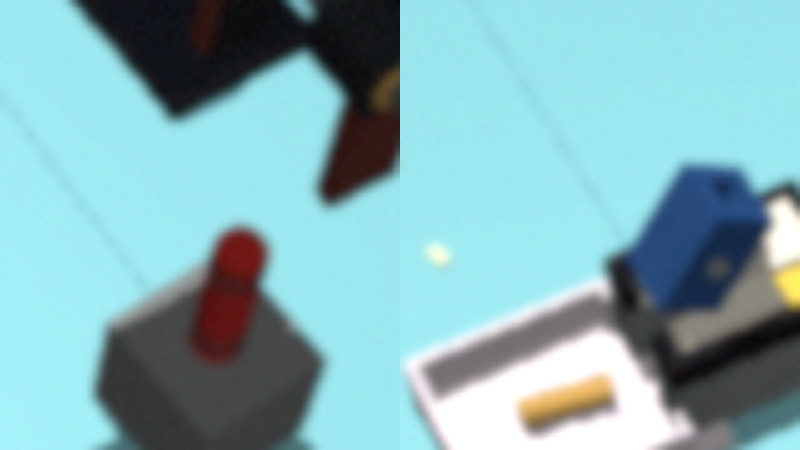

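```bash
sed "s/load('t5'),load('s5')/load('t24'),load('s24')/" run4.py > run5.py; python3 run5.py
```

```text
t [608.569 -22.695  -0.   ] 484186
s [ 6.09285e+02 -2.30350e+01 -3.80000e-02] 622327
b [ 6.09311e+02 -2.31970e+01 -1.70000e-02] 1124740
```

Bracket is within 1 mm of the pocket centre, the pin is lying in the tray, and the punch is upright with its shoulder down. Handing in.

```bash
python3 -c "
from workcell import ctrl
print(ctrl.finish_job())"
```

```text
the job is handed in; nothing more can be done
None
```

The job is done and handed in at about 30.4 s of the 64 s allowed; `finish_job` gives no verdict, so success rests on my own camera checks.

**What I did**
- I gripped the bracket by its barrel, turned it about 68°, lowered it into the pocket until the floor took its weight, and let go.
- Moves cannot tilt the tool, so I leaned the punch in the gripper against the lip of its stand hole.
- I pushed the pin with contact forces of about 6–8 N until it dropped. I then straightened the punch in the hole, released it and backed the arm off.

**Last checks**
- **Bracket:** fitted within about 1 mm of the pocket centre. Its yaw was 0.01 rad off the jig in the combined fit, and 0.03 rad off in the scene camera alone.
- **Pin:** lying flat in the catch tray.
- **Punch:** upright with its shoulder down on the stand. The top of its grip was about 1 mm from where it should appear.
- **Robot:** gripper open, arm clear, wrist force near zero.

**Disagreements and gaps**
- I aimed for a lean of 35–37°, but the image fits gave about 28–30°. They also put the tip about 5 mm further from the grip than planned. I corrected the approach for both, and the bore had enough play.
- I did not measure the phone, bowl and cast again at the end. The arm did not go near the bowl or cast, and it passed the phone only at height.

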